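# Gauge the gap of a leather splitter with stepped leaves

### The job

Find the unknown gap under the splitting machine's cross bar: starting with the thinnest of the five gauge leaves and taking each next thicker one in turn, push one leaf at a time along its lane until its nose comes out behind the bar, and stop at the first leaf that binds. Leave that leaf standing against the bar without ramming or forcing it, leave any thicker ones where they lie, and leave those that went through where they are. Then slide the pointer on the rear rail into line with the thickest leaf that went through, and knock nothing else about.

Things in the scene. Friction and masses are not known exactly. Their poses are not given: they have to be found in the camera images.
- machine: Grey flat bed of a leather splitter, fixed, its top 20 mm above the table. Origin at table level below the middle of the cross bar's front (robot-side) face; x points away from the robot along the lanes, y left along the bar, z up. Five lanes along x, centres at y = 92, 46, 0, -46, -92 mm, between guide rails 8 mm wide, 6 mm high. Hand wheel 85 mm high at the right, y = -142 to -235 mm, x = -26 to 52 mm.
- bar_front (a point): Point on the bed below the middle of the front face of the steel cross bar, axes as the machine's. The bar (24 mm along x, 284 mm along y, 24 mm high) spans all lanes on a foot at each end; the gap under it is unknown, the same for all lanes and differs each time; end nuts at most 70 mm above the table. A leaf too thick stops dead with its nose here. Through: nose over 24 mm beyond this point.
- rail_front (a point): Point on the bed at the middle of the front face of the dark stop rail, 52 mm behind the bar's front face; the rail is 20 mm deep and 14 mm high above the bed, and a leaf's nose that has gone through can go no farther than it. The pointer rides on it. Behind it, from 38 to 158 mm on, two spare bars up to 70 mm above the table stand in a wooden rack: not used.
- leaf1_tab (a point): Gauge leaf 1 of 5: aluminium plate 4 mm thick, 92 x 35 mm, flat in any one of the lanes, 1 dark dot on top; at its robot-side end an upturned tab 26 mm wide, 5 mm thick, top 36 mm above the bed. Point: tab's outer (robot-side) face, mid-width, 26 mm above the bed; x to the nose, 92 mm ahead. Starts at machine x -130 to -120 mm, nose short of the bar. Slides with under 3 N.
- leaf2_tab (a point): Gauge leaf 2 of 5: aluminium plate 8 mm thick, 92 x 35 mm, flat in any one of the lanes, 2 dark dots on top; at its robot-side end an upturned tab 26 mm wide, 5 mm thick, top 36 mm above the bed. Point: tab's outer (robot-side) face, mid-width, 26 mm above the bed; x to the nose, 92 mm ahead. Starts at machine x -130 to -120 mm, nose short of the bar. Slides with under 3 N.
- leaf3_tab (a point): Gauge leaf 3 of 5: aluminium plate 12 mm thick, 92 x 35 mm, flat in any one of the lanes, 3 dark dots on top; at its robot-side end an upturned tab 26 mm wide, 5 mm thick, top 36 mm above the bed. Point: tab's outer (robot-side) face, mid-width, 26 mm above the bed; x to the nose, 92 mm ahead. Starts at machine x -130 to -120 mm, nose short of the bar. Slides with under 3 N.
- leaf4_tab (a point): Gauge leaf 4 of 5: aluminium plate 16 mm thick, 92 x 35 mm, flat in any one of the lanes, 4 dark dots on top; at its robot-side end an upturned tab 26 mm wide, 5 mm thick, top 36 mm above the bed. Point: tab's outer (robot-side) face, mid-width, 26 mm above the bed; x to the nose, 92 mm ahead. Starts at machine x -130 to -120 mm, nose short of the bar. Slides with under 3 N.
- leaf5_tab (a point): Gauge leaf 5 of 5: aluminium plate 20 mm thick, 92 x 35 mm, flat in any one of the lanes, 5 dark dots on top; at its robot-side end an upturned tab 26 mm wide, 5 mm thick, top 36 mm above the bed. Point: tab's outer (robot-side) face, mid-width, 26 mm above the bed; x to the nose, 92 mm ahead. Starts at machine x -130 to -120 mm, nose short of the bar. Slides with under 3 N.
- pointer (a joint): Travel of the pointer along the stop rail, in m, 0 to 0.245: it grows to the right (machine -y); the pointer's middle is at machine y = 130 mm minus this. It starts parked at the left end, beyond the lanes. It slides with about 1.5 N of friction and stays where it is left.
- pointer_mid (a point): Middle of the pointer, an upright black block 24 mm (along x) by 12 mm (along y) by 36 mm high whose foot is 34 mm above the table (so its top is 70 mm above the table), at machine x = 62 mm, with a small steel finger towards the bar. Axes as the machine's. It can be pushed sideways by its flat left or right face, or pinched across y.
- glue: Bystander: white plastic glue bottle with a yellow cap, 52 mm across, 130 mm tall; origin at the middle of its foot.
- tin: Bystander: flat round brass tin, 64 mm across, 35 mm tall; origin at the middle of its foot.
- dye: Bystander: small amber bottle, 44 mm across, 90 mm tall; origin at the middle of its foot.
- awl: Bystander: awl with a red handle, 150 mm long, lying flat; x axis along it towards the tip.
- mallet: Bystander: small hammer lying flat; x axis along the handle towards the head.
- folder: Bystander: flat white bone folder, 150 x 22 x 6 mm, lying flat; origin at the middle of its underside.
- jar: Bystander: yellow jar with a wooden lid, 68 mm across, 85 mm tall; origin at the middle of its foot.
Mind the look-alikes: they are no part of the job. What is shaped like the part that bears leaf4_tab but turquoise is not meant. What is shaped like the part that bears leaf2_tab but blue is not meant.

How it is judged:
By the outcome, as a careful person would: the job done as asked, in the order asked, and still so for the second after the job is handed in, with the robot touching nothing.
It also fails if it takes over 70 s, if anything falls off the work surface, if the arm or the gripper's body presses on something with over 40 N, if the wrist force passes 120 N, or if a joint passes its speed limit or range.

### The arm

A 6-joint arm with a two-finger parallel gripper is mounted at the origin on the work surface. World frame = base frame: x ahead of the robot, y to its left, z up, the work surface at z = 0. Lengths are in m, angles in degrees, forces in N, time in s.
With the tool pointing down it reaches from about 0.425 to 0.95 m from the base axis. Payload 3.5 kg.
Tool frame: the origin (TCP) lies on the mounting face of the last link; the fingertips stand 173 mm ahead of it and the grasp point (between the pads) lies 155 mm ahead of it (manip.nose_length is the distance from the TCP to the fingertips, in m); y points along the fingers, z is the direction in which the jaws open and shut, and the axes are right-handed (so a half turn about y gives the same grasp; the last joint's range is limited). The gripper opens to 85 mm and grips with 20 to 120 N. Pads are 22 mm wide; open, the fingers measure 114 mm over their backs; the gripper's body (76 mm by 85 mm) begins 54 mm behind the grasp point. The pads swing forward as they close: fully open they stand 13 mm farther back than shut.
Start: joints at [-72.536, 16.404, 90.338, -0, 73.258, -8.594], TCP at [0.297, -0.606, 0.405] pointing down, gripper open.
Joint ranges: [-158.93, 158.93], [-51.34, 127.21], [12.03, 142.37], [-87.48, 267.48], [13.55, 161.25], [-162.69, 162.69]. Speed limits (degrees/s): [159.86, 159.86, 180, 180, 180, 180].

### API

Orientations are given as [roll, pitch, yaw] about the fixed x, y, z axes, in that order (R = Rz(yaw) Ry(pitch) Rx(roll)).
In Python, from bench import manip gives the robot as it stands.
- The arm moves only by the tool send_rows, never from a script. Its arguments are lists of equal length, an entry for each row: "hand": the opening, from 0 (shut) to 1 (fully open); "travel": the shift along the tool's x, y, z in cm, a list of three; "turn": the turn, a rotation vector about the tool's x, y, z in rad, a list of three. A call has 1 to 5 rows; each row is the pose to reach, as a shift and turn from the pose measured when the call began, along the tool's axes at that moment; what a row does not reach only later rows make up. A row lasts 1/10 s, in which the tool goes at most 50 mm and 8.59 degrees, less where a joint would pass 70% of its speed; a pose out of reach is approached as far as the arm can. A call with a gripper value outside its range is refused whole. The fingers move at their own pace and stop on an object; the grip force is fixed at half the most. Time passes only in rows, so rows that repeat a pose let the fingers close. It gives the time, the measured TCP pose, the force and the opening at its end, in the units of the state.
- manip.state(): the state, without advancing time (a new reading comes with each control period).
- manip.camera(name): name is "scene" or "top"; returns a dict with "frame" (420x560x3 uint8, blue, green, red), "K" (3x3 intrinsics, pixels), "T" (4x4, takes a point from camera to world coordinates). Camera axes: x right, y up, looking along -z (the intrinsics and any distortion apply to the point x, -y, -z); pixel columns grow to the right and rows downward; lengths in m; the calibration is good to about 2 mm. A picture is of the moment at which its call begins. There is no depth.
- manip.close_job(): hands the job in, once; it reports no verdict.
Trained networks look in the newest picture that a camera, given by its name, has taken for a name from the list of things; names that differ only in an ending like _2 or _b are one class to them, and where a whole thing is asked for, a point or a joint stands for the part that bears it (a point fixed in the world has none). Each returns a list of dicts, best first, with "conf" (0 to 1); they miss things now and then, are a little off and sometimes report something else, mostly with a low value. They report only what shows in the picture. A call takes as long as a camera call. They do not tell look-alikes from the thing itself.
- manip.look_for(label, camera): "position" ([column, row] in pixels, amid what is visible of it).
- manip.outline_of(label, camera): "pixels" (420x560 bool, what is visible of it) and "position" ([column, row] in pixels, amid what is visible of it).
The state is a dict: "t": time; "joint_pos": joint angles; "joint_velocities": joint speeds; "effort": joint torques, N m; "position": TCP position; "ee_rot": TCP orientation; "force": force on the tool from outside, world axes, zero at the start; "wrist_torque": the same for the moment, N m; "finger_gap": finger opening in m.
Only numpy, scipy, OpenCV 4.12 (cv2) and the standard library are available. Lean on these libraries where they do the work, as an engineer would, in place of code of your own. Each camera call takes 0.05 s, during which the arm holds its last target.

## Working session

There is one attempt and no reset: what is moved stays moved. The work goes in short steps, Python scripts to look and compute and a tool call to move; the robot and the scene stay as the last step left them, time stands still between calls to the robot, and variables do not carry over. Pictures are saved under pics/ and viewed, and the job is handed in when it is done.

Besides the shell and the picture viewer there is one more tool, called as name(argument=value, ...) on one line, values as JSON. send_rows: Moves the arm, as the interface text tells. Its arguments: {"type":"object","properties":{"hand":{"type":"array"},"travel":{"type":"array"},"turn":{"type":"array"}},"required":["hand","travel","turn"]}

```bash
ls; mkdir -p pics; python3 - <<'E'
from bench import manip
import cv2,numpy as np
s=manip.state();print({k:np.round(v,3).tolist() for k,v in s.items()})
for n in("scene","top"):
    c=manip.camera(n);cv2.imwrite(f"pics/{n}0.png",c["frame"]);print(n,c["K"].round(1).tolist(),c["T"].round(3).tolist(),[k for k in c])
E
```

```text
pics
{'t': 0.0, 'joint_pos': [-72.537, 16.455, 90.423, -0.001, 73.259, -8.596], 'joint_velocities': [0.116, -0.045, 0.036, 0.088, -0.065, -0.008], 'effort': [0.0, -40.598, -29.262, -0.0, 0.006, 0.0], 'position': [0.296, -0.606, 0.403], 'ee_rot': [-90.135, 0.019, -153.941], 'force': [0.595, 0.449, 0.399], 'wrist_torque': [-0.062, 0.049, -0.05], 'finger_gap': 0.085}
scene [[386.9, 0.0, 275.9], [0.0, 386.9, 210.5], [0.0, 0.0, 1.0]] [[0.636, -0.475, 0.608, 1.095], [0.771, 0.392, -0.502, -0.547], [0.0, 0.788, 0.616, 0.708], [0.0, 0.0, 0.0, 1.0]] ['frame', 'K', 'T']
top [[533.6, 0.0, 283.7], [0.0, 533.6, 203.6], [0.0, 0.0, 1.0]] [[0.023, 0.985, -0.169, 0.221], [-1.0, 0.024, 0.001, -0.042], [0.005, 0.169, 0.986, 1.559], [0.0, 0.0, 0.0, 1.0]] ['frame', 'K', 'T']
```

View pics/scene0.png

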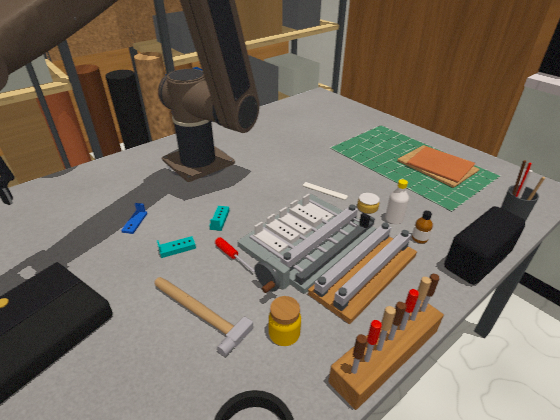

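View pics/top0.png

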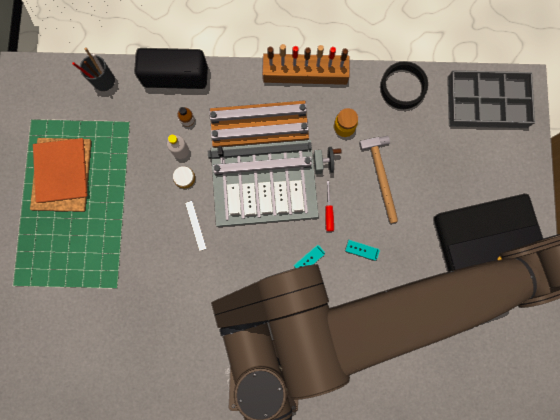

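The top picture shows the machine around (263,185) with five leaves in it. The wheel is at (325,160) and the pointer is at the rail's left end, about (212,152). The turquoise look-alikes are at (310,258) and (362,250), and the blue one is at scene (135,217). Next I take close crops.

```bash
python3 - <<'E'
import cv2
a=cv2.imread("pics/top0.png");cv2.imwrite("pics/topc.png",cv2.resize(a[95:235,160:350],None,fx=4,fy=4,interpolation=cv2.INTER_CUBIC))
a=cv2.imread("pics/scene0.png");cv2.imwrite("pics/scenec.png",cv2.resize(a[170:310,235:430],None,fx=4,fy=4,interpolation=cv2.INTER_CUBIC))
E
```

```text
(no output)
```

View pics/topc.png

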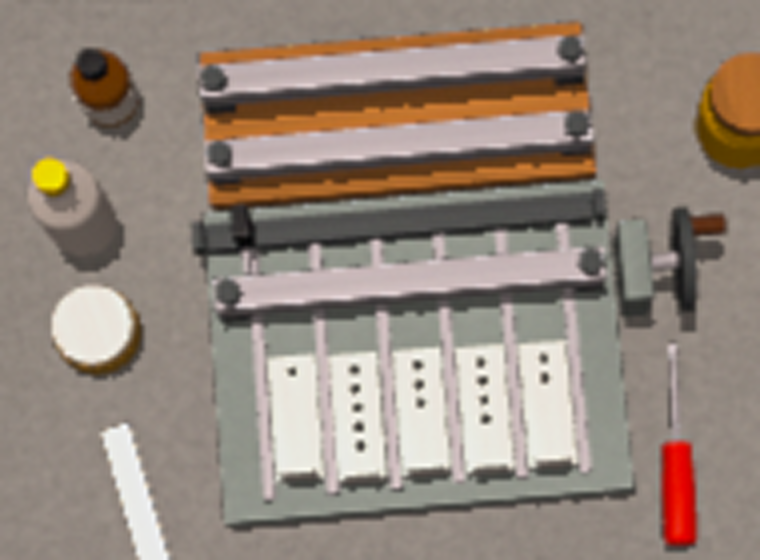

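View pics/scenec.png

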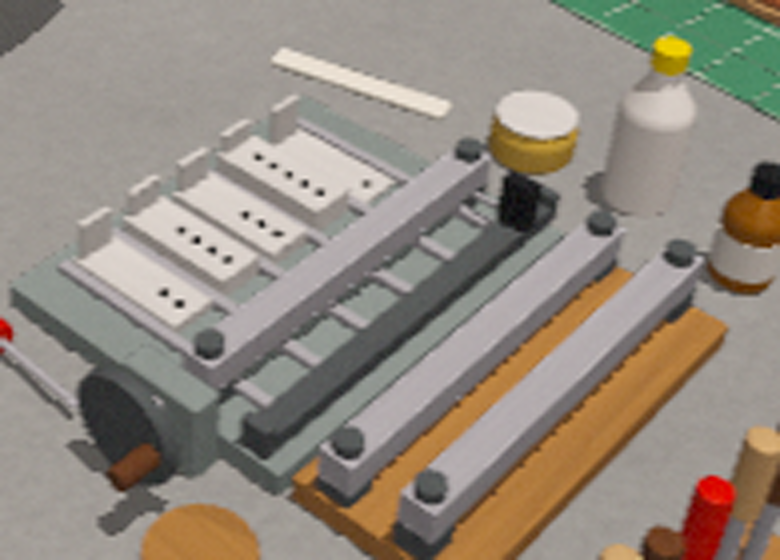

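```bash
python3 - <<'E'
from bench import manip
for n in ("top","scene"):
  for l in ["machine","pointer","pointer_mid","bar_front","rail_front"]+[f"leaf{i}_tab" for i in range(1,6)]:
    try: print(n,l,[(round(d['conf'],2),[round(float(x),1) for x in d['position']]) for d in manip.look_for(l,n)][:6])
    except Exception as e: print(n,l,e)
E
```

```text
top machine []
top pointer [(0.47, [223.0, 148.2])]
top pointer_mid [(0.46, [222.1, 153.5]), (0.18, [268.0, 156.6])]
top bar_front [(0.97, [264.0, 160.5])]
top rail_front [(0.89, [265.4, 160.3]), (0.61, [347.2, 125.6])]
top leaf1_tab [(0.74, [233.6, 201.9])]
top leaf2_tab [(0.9, [294.7, 195.3]), (0.51, [326.4, 220.8])]
top leaf3_tab [(0.72, [265.1, 197.1])]
top leaf4_tab [(0.84, [281.5, 198.8]), (0.56, [362.6, 251.4]), (0.51, [310.9, 260.1]), (0.27, [329.4, 220.8])]
top leaf5_tab [(0.57, [252.5, 196.9])]
scene machine [(0.66, [331.3, 260.3]), (0.41, [267.2, 241.1])]
scene pointer []
scene pointer_mid [(0.67, [360.2, 217.3])]
scene bar_front [(0.93, [329.0, 262.2])]
scene rail_front [(0.75, [326.9, 261.3])]
scene leaf1_tab [(0.62, [312.2, 209.2])]
scene leaf2_tab [(0.68, [266.4, 239.7]), (0.6, [134.8, 220.9]), (0.56, [328.7, 261.3])]
scene leaf3_tab [(0.83, [294.2, 224.4]), (0.33, [286.0, 320.8])]
scene leaf4_tab [(0.85, [219.0, 218.7]), (0.75, [285.8, 324.0]), (0.69, [178.4, 243.0]), (0.68, [279.8, 229.9])]
scene leaf5_tab [(0.91, [305.7, 214.1])]
```

```bash
python3 - <<'E'
import cv2
def crop(src,out,x0,y0,w,h,f):
    a=cv2.imread(src)[y0:y0+h,x0:x0+w];b=cv2.resize(a,None,fx=f,fy=f,interpolation=cv2.INTER_CUBIC)
    for k in range(0,w,5):
        cv2.line(b,(k*f,0),(k*f,6 if k%10 else 14),(0,0,255),1)
        if k%10==0: cv2.putText(b,str(x0+k),(k*f,24),0,.35,(0,0,255),1)
    for k in range(0,h,5):
        cv2.line(b,(0,k*f),(6 if k%10 else 14,k*f),(0,0,255),1)
        if k%10==0: cv2.putText(b,str(y0+k),(15,k*f+4),0,.35,(0,0,255),1)
    cv2.imwrite(out,b)
crop("pics/top0.png","pics/t1.png",205,140,130,94,6)
crop("pics/scene0.png","pics/s1.png",232,185,105,98,6)
crop("pics/scene0.png","pics/s2.png",285,190,110,98,6)
E
```

```text
(no output)
```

View pics/t1.png

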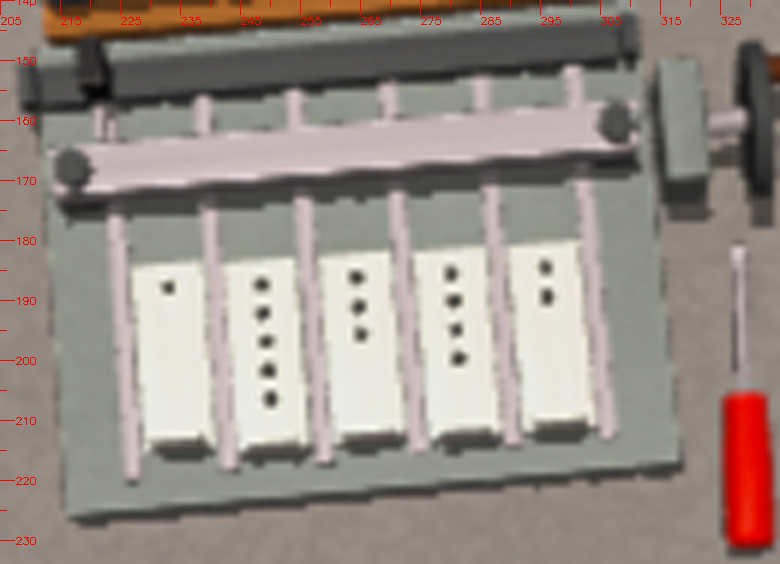

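View pics/s1.png

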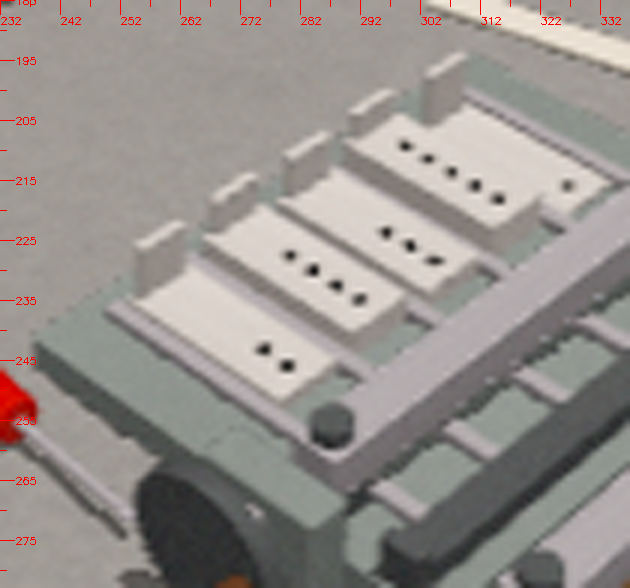

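View pics/s2.png

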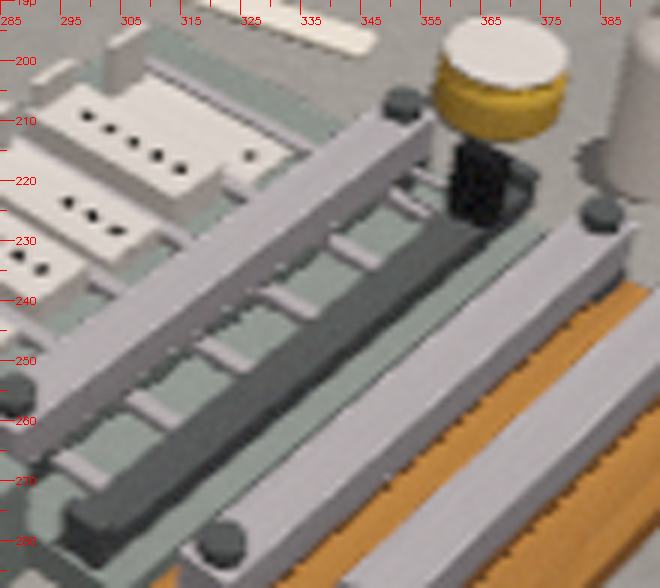

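```bash
cat > h.py <<'E'
from bench import manip
import numpy as np,cv2
from scipy.spatial.transform import Rotation as R
def proj(c,P):
    T=c["T"];p=(np.atleast_2d(P)-T[:3,3])@T[:3,:3]
    u=np.c_[p[:,0]/-p[:,2],-p[:,1]/-p[:,2]]
    K=c["K"];return u*[K[0,0],K[1,1]]+[K[0,2],K[1,2]]
def ray(c,uv):
    K=c["K"];d=np.array([(uv[0]-K[0,2])/K[0,0],-(uv[1]-K[1,2])/K[1,1],-1]);return c["T"][:3,3],c["T"][:3,:3]@d
def onz(c,uv,z):
    o,d=ray(c,uv);return o+d*(z-o[2])/d[2]
E
cat > fit.py <<'E'
from h import *
from scipy.optimize import least_squares
C={n:manip.camera(n) for n in("top","scene")}
Y={1:.092,5:.046,3:0,4:-.046,2:-.092};TH={i:.004*i for i in range(1,6)}
W=.0175
nose={1:((132,265),(208,261)),5:((222,262),(296,257)),3:((318,257),(390,252)),4:((412,250),(484,246)),2:((508,245),(580,240))}
tab={1:((147,445),(211,440)),5:((243,448),(309,443)),3:((343,436),(408,431)),4:((437,435),(499,430)),2:((536,424),(594,420))}
rails=[(132,478),(229,467),(325,462),(419,450),(513,443),(608,436)]
stab={2:((182,220),(135,240)),4:((252,173),(208,196)),3:((325,133),(282,155)),5:((391,89),(348,112)),1:((462,52),(422,75))}
snose={2:((338,360),(285,400)),4:((407,293),(352,332)),3:((483,255),(432,290))}
ft=lambda p:np.array([205,140])+(np.array(p)-2.5)/6
fs=lambda p:np.array([232,185])+(np.array(p)-2.5)/6
obs=[]
def mk(q):
    lx={i:q[3+i] for i in range(1,6)}  # tab x
    xr=q[9];dz=q[3];L=[]
    for i in Y:
        for s,a,b in((1,0,0),(-1,1,1)):
            L.append(("top",(lx[i]+.092,Y[i]+s*W,.02+TH[i]+dz),ft(nose[i][a])))
            L.append(("top",(lx[i],Y[i]+s*.013,.056+dz),ft(tab[i][a])))
            L.append(("scene",(lx[i],Y[i]+s*.013,.056+dz),fs(stab[i][a])))
            if i in snose:L.append(("scene",(lx[i]+.092,Y[i]+s*W,.02+TH[i]+dz),fs(snose[i][a])))
    for k,p in enumerate(rails): L.append(("top",(xr,.115-.046*k,.026+dz),ft(p)))
    return L
def M(q,P):
    c,s=np.cos(q[2]),np.sin(q[2]);P=np.atleast_2d(P)
    return np.c_[q[0]+c*P[:,0]-s*P[:,1],q[1]+s*P[:,0]+c*P[:,1],P[:,2]]
def res(q):
    return np.concatenate([(proj(C[n],M(q,p))[0]-o) for n,p,o in mk(q)]+[[q[3]*200]])
q0=onz(C["top"],(264,167),.02)
q=np.r_[q0[:2],-.06,0,[-.125]*5,-.15]
for sgn in(.05,-.05,):
    q[2]=sgn;r=least_squares(res,q,loss="soft_l1")
    print(r.cost,r.x.round(4))
np.save("q.npy",r.x)
for (n,p,o),e in zip(mk(r.x),res(r.x)[:-1].reshape(-1,2)): 
    if np.hypot(*e)>1: print(n,np.round(p,3),e.round(1))
for t,nm in(((0,0,.02),"bar"),((.062,.13,.052),"ptr"),):print(nm,M(r.x,t))
for n in C:
    im=cv2.resize(C[n]["frame"],None,fx=4,fy=4,interpolation=cv2.INTER_CUBIC)
    pts=[(x,y,z) for x,z in((0,.02),(.052,.02),(.072,.034)) for y in(.115,.069,.023,-.023,-.069,-.115,.142,-.142)]+[(.062,.13,.07),(.062,.13,.034),(-.026,-.142,.085),(.052,-.235,.02)]+[(r.x[3+i],Y[i],.046) for i in Y]
    for u in proj(C[n],M(r.x,pts)): cv2.circle(im,tuple(int(v) for v in u*4+1.5),2,(0,0,255),-1)
    x0,y0=(190,130) if n=="top" else (232,185)
    cv2.imwrite(f"pics/fit_{n}.png",im[4*y0:4*y0+440,4*x0:4*x0+640])
E
python3 fit.py
```

```text
7.348512424877733 [ 1.1516  0.0855  0.114  -0.0018 -0.6977 -0.7043 -0.7021 -0.7054 -0.7032
 -0.709 ]
7.3485124248778755 [ 1.0405  0.0728  0.114  -0.0018 -0.5858 -0.5925 -0.5902 -0.5935 -0.5913
 -0.5972]
top [-0.586  0.079  0.054] [-1.3 -0.4]
top [-0.591  0.033  0.054] [-1.4 -0.4]
top [-0.59  -0.013  0.054] [-1.8 -0.2]
scene [-0.592 -0.105  0.054] [0.2 1.1]
bar [[1.04045767 0.07277836 0.02      ]]
ptr [[1.087267   0.20898734 0.052     ]]
```

```bash
python3 - <<'E'
s=open("fit.py").read()
s=s.replace("    return L\ndef M","""    for k,p in enumerate([(203,95),(293,90),(388,83),(482,76),(572,68)]): L.append(("top",(.052,.069-.046*k,.026+dz),ft(p)))
    return L
def M""").replace("loss=\"soft_l1\"","loss='soft_l1'")
open("fit.py","w").write(s)
E
python3 fit.py
```

```text
7.678566931294438 [ 0.5795  0.0198  0.112  -0.0018 -0.122  -0.1283 -0.1263 -0.1295 -0.1275
 -0.1332]
7.678566931294938 [ 0.5795  0.0198  0.112  -0.0018 -0.122  -0.1283 -0.1263 -0.1295 -0.1275
 -0.1332]
top [-0.122  0.079  0.054] [-1.3 -0.4]
top [-0.127  0.033  0.054] [-1.4 -0.4]
top [-0.126 -0.013  0.054] [-1.9 -0.2]
scene [-0.128 -0.105  0.054] [0.2 1.1]
bar [[0.57953616 0.01981893 0.02      ]]
ptr [[0.62662107 0.15593289 0.052     ]]
```

View pics/fit_top.png

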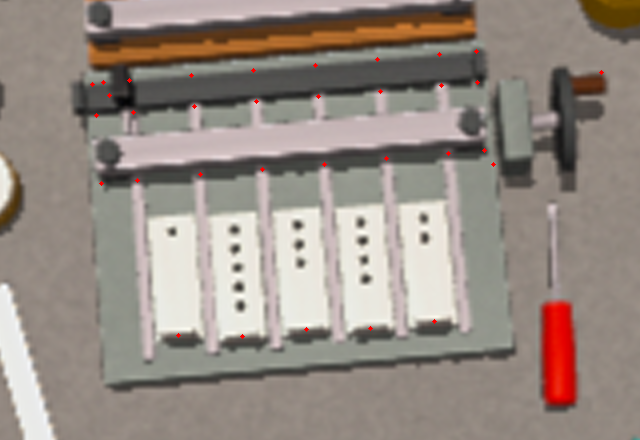

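View pics/fit_scene.png

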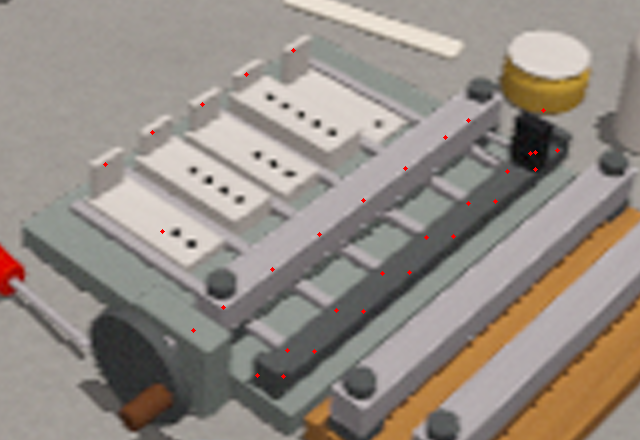

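The fit is within a few mm: tabs lie at machine x -122 to -130 (expected -130 to -120) and the heights agree to 2 mm. From left to right the lanes hold leaves 1, 5, 3, 4, 2.

What could be taken for a leaf:
- White leaves in the bed, top view: leaf 1 (234,202), leaf 5 (252,197), leaf 3 (265,197), leaf 4 (281,199), leaf 2 (295,195).
- Turquoise 4-dot pieces at (310,258) and (362,250), and the blue piece at scene (135,217). Rejected for colour and for lying outside the bed.

The close crop t1 confirmed the dot counts. Now I estimate the bar height and plan the first move.

```bash
cat >> h.py <<'E'
q=np.load("q.npy");YAW=q[2]
Rm=R.from_euler("z",YAW).as_matrix()
def M(P): return Rm@np.array(P)*1.0+np.array([q[0],q[1],0])
def Minv(P): return Rm.T@(np.array(P)-[q[0],q[1],0])
LY={1:.092,5:.046,3:0,4:-.046,2:-.092};LX={i:q[3+i] for i in range(1,6)}
def st():
    s=manip.state();Rt=R.from_euler("xyz",s["ee_rot"],degrees=True).as_matrix();return s,np.array(s["position"]),Rt
def goal(tip,L=.173,zdir=1):
    "tip in machine coords -> travel cm, turn rad in tool axes now"
    s,p,Rt=st()
    y=np.array([0,0,-1.]);z=Rm@[0,zdir,0];Rg=np.c_[np.cross(y,z),y,z]
    tcp=M(tip)-y*L
    return (Rt.T@(tcp-p)*100).round(2),R.from_matrix(Rt.T@Rg).as_rotvec().round(3),tcp
def where(L=.173):
    s,p,Rt=st();tip=Minv(p+Rt[:,1]*L);return dict(t=round(s["t"],2),tip_mm=(tip*1000).round(1),F=(Rm.T@np.array(s["force"])).round(2),gap=round(s["finger_gap"],4),zaxis=(Rm.T@Rt[:,2]).round(3),xaxis=(Rm.T@Rt[:,0]).round(3),yaxis=(Rm.T@Rt[:,1]).round(3),q=np.round(s["joint_pos"],1))
E
python3 - <<'E'
from h import *
print(where())
for zd in(1,-1): print(zd,*goal((LX[1]-.023,.092,.2),zdir=zd),LX)
# bar top
C={n:manip.camera(n) for n in("top","scene")}
for g in (.002,.006,.010,.014,.018,.022):
    z=.044+g
    for n,x0,y0 in(("top",205,140),("scene",285,190)):
        print(g,n,[((proj(C[n],M((x,y,z)))[0]-[x0,y0])*6+2.5).round(0).tolist() for x in(0,.024) for y in(.1,-.1)])
E
```

```text
{'t': 1.3, 'tip_mm': array([-351.2, -590.6,  231.7]), 'F': array([-0.23, -0.8 , -0.39]), 'gap': 0.0853, 'zaxis': array([ 0.336, -0.942,  0.   ]), 'xaxis': array([-0.942, -0.336, -0.   ]), 'yaxis': array([ 0., -0., -1.]), 'q': array([-72.5,  16.4,  90.3,   0. ,  73.3,  -8.6])}
1 [-42.36   3.17 -57.36] [-0.    -2.799  0.   ] [0.42512562 0.0950355  0.373     ] {1: np.float64(-0.12203842649936394), 2: np.float64(-0.12831722630248027), 3: np.float64(-0.1262628729857911), 4: np.float64(-0.1294594193359845), 5: np.float64(-0.12746643049963716)}
-1 [-42.36   3.17 -57.36] [-0.     0.343 -0.   ] [0.42512562 0.0950355  0.373     ] {1: np.float64(-0.12203842649936394), 2: np.float64(-0.12831722630248027), 3: np.float64(-0.1262628729857911), 4: np.float64(-0.1294594193359845), 5: np.float64(-0.12746643049963716)}
0.002 top [[142.0, 196.0], [554.0, 161.0], [139.0, 148.0], [549.0, 113.0]]
0.002 scene [[337.0, 148.0], [44.0, 367.0], [381.0, 171.0], [88.0, 396.0]]
0.006 top [[142.0, 194.0], [554.0, 159.0], [138.0, 146.0], [550.0, 111.0]]
0.006 scene [[338.0, 141.0], [44.0, 360.0], [382.0, 164.0], [88.0, 389.0]]
0.01 top [[141.0, 192.0], [554.0, 157.0], [137.0, 144.0], [550.0, 109.0]]
0.01 scene [[339.0, 134.0], [44.0, 353.0], [383.0, 157.0], [89.0, 382.0]]
0.014 top [[140.0, 190.0], [555.0, 155.0], [136.0, 142.0], [550.0, 107.0]]
0.014 scene [[340.0, 127.0], [44.0, 346.0], [384.0, 150.0], [89.0, 375.0]]
0.018 top [[139.0, 188.0], [555.0, 153.0], [136.0, 140.0], [550.0, 105.0]]
0.018 scene [[341.0, 120.0], [45.0, 339.0], [385.0, 143.0], [89.0, 367.0]]
0.022 top [[138.0, 186.0], [555.0, 151.0], [135.0, 138.0], [550.0, 102.0]]
0.022 scene [[342.0, 113.0], [45.0, 331.0], [386.0, 136.0], [90.0, 360.0]]
```

send_rows(hand=[0, 0, 0, 0, 0], travel=[[-42.4, 3.2, -57.4], [-42.4, 3.2, -57.4], [-42.4, 3.2, -57.4], [-42.4, 3.2, -57.4], [-42.4, 3.2, -57.4]], turn=[[0, 0.343, 0], [0, 0.343, 0], [0, 0.343, 0], [0, 0.343, 0], [0, 0.343, 0]])

```text
t: 1.9
position: [0.3416, -0.3588, 0.3935]
ee_rot: [-90.0, 0.0, -173.6]
force: [0.2, -0.6, -0.8]
finger_gap: 0.012
```

```bash
python3 - <<'E'
from h import *
print(where());print(goal((LX[1]-.023,.092,.12),zdir=-1))
E
```

```text
{'t': 1.9, 'tip_mm': array([-278.7, -349.7,  220.5]), 'F': array([ 0.15, -0.63, -0.76]), 'gap': 0.012, 'zaxis': array([-0.001, -1.   ,  0.   ]), 'xaxis': array([-1.   ,  0.001, -0.   ]), 'yaxis': array([ 0., -0., -1.]), 'q': array([-58.2,  -6.2, 115.7,   0. ,  70.4,  25.5])}
(array([-13.34,  10.04, -44.18]), array([-0.   , -0.001, -0.   ]), array([0.42512562, 0.0950355 , 0.293     ]))
```

send_rows(hand=[0, 0, 0, 0, 0], travel=[[-13.3, 4, -44.2], [-13.3, 4, -44.2], [-13.3, 4, -44.2], [-13.3, 4, -44.2], [-13.3, 4, -44.2]], turn=[[0, 0, 0], [0, 0, 0], [0, 0, 0], [0, 0, 0], [0, 0, 0]])

```text
t: 2.4
position: [0.386, -0.1138, 0.3723]
ee_rot: [-89.9, 0.1, -173.7]
force: [1.0, 0.7, -0.1]
finger_gap: 0.0002
```

```bash
python3 - <<'E'
from h import *
print(where());print(goal((LX[1]-.023,.092,.10),zdir=-1))
E
```

```text
{'t': 2.4, 'tip_mm': array([-206.9, -111.3,  199.3]), 'F': array([ 1.09,  0.6 , -0.09]), 'gap': 0.0002, 'zaxis': array([-0.002, -1.   ,  0.001]), 'xaxis': array([-1.   ,  0.002, -0.002]), 'yaxis': array([ 0.002, -0.001, -1.   ]), 'q': array([-30.9, -18.8, 128.4,   0. ,  70.3,  52.7])}
(array([ -6.17,   9.91, -20.33]), array([-0.001, -0.002, -0.002]), array([0.42512562, 0.0950355 , 0.273     ]))
```

send_rows(hand=[0, 0, 0, 0, 0], travel=[[-6.2, 7, -20.3], [-6.2, 7, -20.3], [-6.2, 7, -20.3], [-6.2, 7, -20.3], [-6.2, 7, -20.3]], turn=[[0, 0, 0], [0, 0, 0], [0, 0, 0], [0, 0, 0], [0, 0, 0]])

```text
t: 2.9
position: [0.4249, 0.0977, 0.3011]
ee_rot: [-90.0, 0.0, -173.5]
force: [0.8, -0.0, 0.3]
finger_gap: -0.0003
```

```bash
python3 - <<'E'
from h import *
print(where());print(goal((LX[1]-.023,.092,.036),zdir=-1))
for n in("top","scene"):
    c=manip.camera(n);f=c["frame"];x0,y0=(180,110) if n=="top" else (220,130)
    cv2.imwrite(f"pics/a_{n}.png",cv2.resize(f[y0:y0+150,x0:x0+200],None,fx=4,fy=4,interpolation=cv2.INTER_CUBIC))
E
```

```text
{'t': 2.9, 'tip_mm': array([-144.8,   94.6,  128.1]), 'F': array([ 0.78, -0.12,  0.31]), 'gap': -0.0003, 'zaxis': array([ 0.001, -1.   ,  0.   ]), 'xaxis': array([-1.   , -0.001, -0.001]), 'yaxis': array([ 0.001, -0.   , -1.   ]), 'q': array([ -0.4,  -8.2, 127.9,  -0. ,  60.2,  83.1])}
(array([0.02, 9.21, 0.26]), array([-0.   ,  0.001, -0.001]), array([0.42512562, 0.0950355 , 0.209     ]))
```

View pics/a_scene.png

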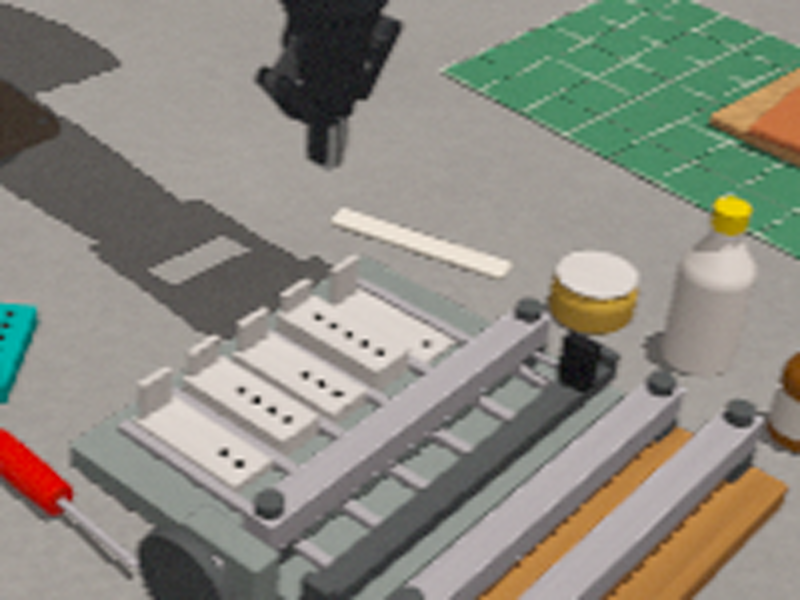

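View pics/a_top.png

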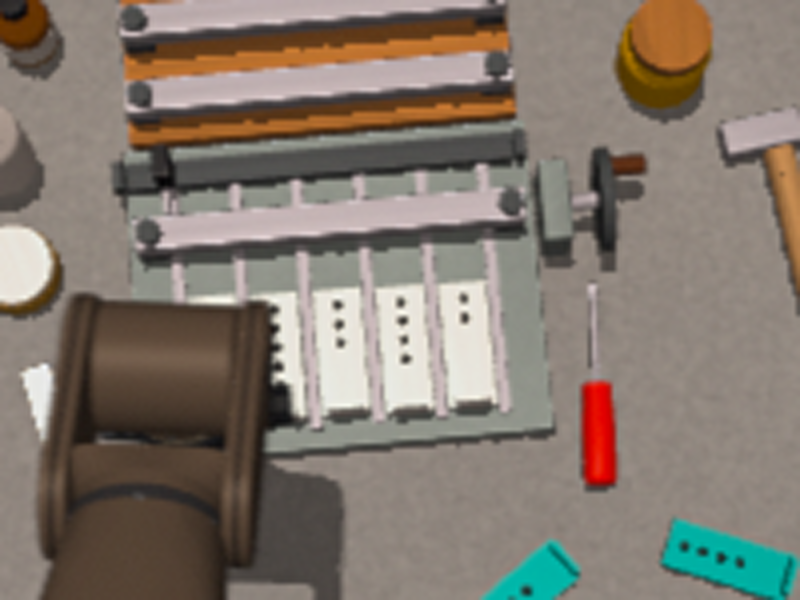

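The scene crop shows the closed fingers at about (325,150), above and behind leaf 1's tab at (345,280). I lower behind it.

send_rows(hand=[0, 0, 0, 0], travel=[[0, 4.5, 0.2], [0, 8, 0.2], [0, 9.2, 0.2], [0, 9.2, 0.2]], turn=[[0, 0, 0], [0, 0, 0], [0, 0, 0], [0, 0, 0]])

```text
t: 3.4
position: [0.4246, 0.0946, 0.2078]
ee_rot: [-90.0, -0.3, -173.5]
force: [-0.2, 0.3, 0.5]
finger_gap: 0.0
```

```bash
cat > snap.py <<'E'
import sys
from h import *
print(where())
c=manip.camera("scene");x0,y0=220,150
im=cv2.resize(c["frame"][y0:y0+150,x0:x0+200],None,fx=4,fy=4,interpolation=cv2.INTER_CUBIC)
cv2.imwrite(f"pics/{sys.argv[1]}.png",im)
E
python3 snap.py b1
```

```text
{'t': 3.4, 'tip_mm': array([-146.4,   91.6,   34.8]), 'F': array([-0.18,  0.29,  0.53]), 'gap': 0.0, 'zaxis': array([ 0.002, -1.   ,  0.   ]), 'xaxis': array([-1.   , -0.002,  0.004]), 'yaxis': array([-0.004, -0.   , -1.   ]), 'q': array([ -0.9,   1.7, 130.5,  -0. ,  48.1,  82.6])}
```

View pics/b1.png

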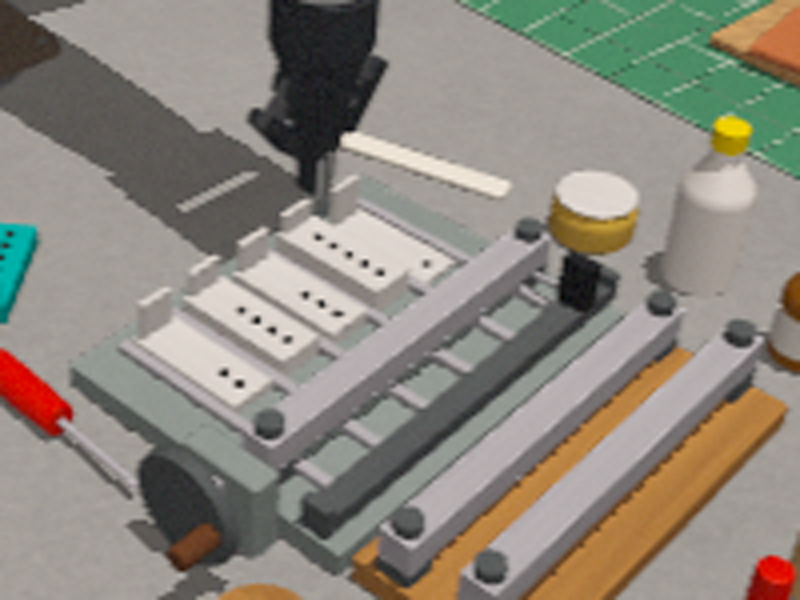

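send_rows(hand=[0, 0, 0, 0, 0], travel=[[-0.5, 0, 0], [-0.9, 0, 0], [-1.2, 0, 0], [-1.6, 0, 0], [-2.0, 0, 0]], turn=[[0, 0, 0], [0, 0, 0], [0, 0, 0], [0, 0, 0], [0, 0, 0]])

```text
t: 3.95
position: [0.4458, 0.097, 0.2097]
ee_rot: [-90.0, -0.0, -173.4]
force: [-0.2, 0.9, 1.4]
finger_gap: -0.0002
```

```bash
python3 snap.py b2
```

```text
{'t': 3.95, 'tip_mm': array([-124.4,   91.5,   36.7]), 'F': array([-0.11,  0.94,  1.39]), 'gap': -0.0002, 'zaxis': array([ 0.002, -1.   ,  0.001]), 'xaxis': array([-1.   , -0.002,  0.   ]), 'yaxis': array([-0.   , -0.001, -1.   ]), 'q': array([ -0.5,   4.1, 127.7,  -0. ,  48.3,  83. ])}
```

View pics/b2.png

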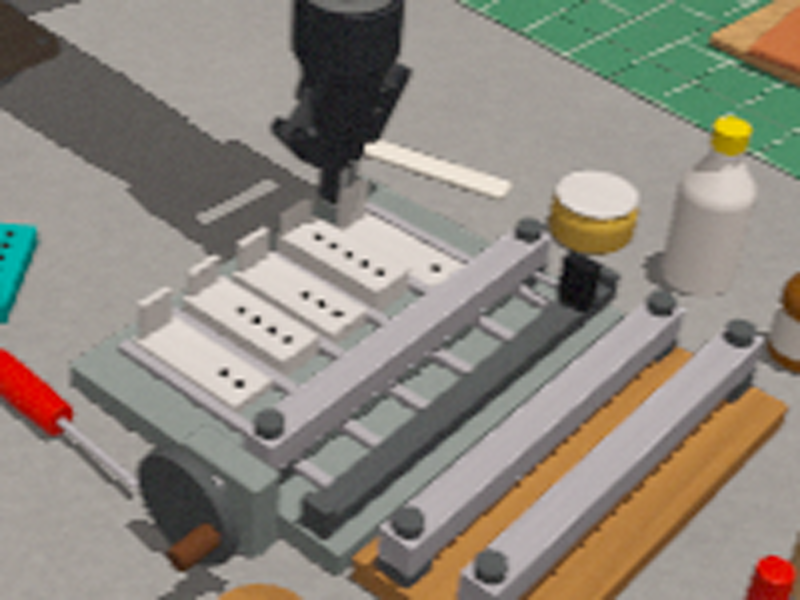

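send_rows(hand=[0, 0, 0, 0, 0], travel=[[-0.4, 0, 0], [-0.8, 0, 0], [-1.2, 0, 0], [-1.5, 0, 0], [-1.7, 0, 0]], turn=[[0, 0, 0], [0, 0, 0], [0, 0, 0], [0, 0, 0], [0, 0, 0]])

```text
t: 4.5
position: [0.4635, 0.0989, 0.2097]
ee_rot: [-90.0, 0.0, -173.5]
force: [-1.2, 0.2, 1.0]
finger_gap: -0.0002
```

send_rows(hand=[0, 0, 0, 0, 0], travel=[[-0.1, 0, 0], [-0.2, 0, 0], [-0.3, 0, 0], [-0.4, 0, 0], [-0.5, 0, 0]], turn=[[0, 0, 0], [0, 0, 0], [0, 0, 0], [0, 0, 0], [0, 0, 0]])

```text
t: 5.0
position: [0.4685, 0.0995, 0.2097]
ee_rot: [-90.0, 0.0, -173.5]
force: [-0.1, 0.3, -0.7]
finger_gap: 0.0001
```

```bash
python3 snap.py b3
```

```text
{'t': 5.0, 'tip_mm': array([-101.4,   91.5,   36.7]), 'F': array([-0.11,  0.28, -0.66]), 'gap': 0.0001, 'zaxis': array([ 0.002, -1.   ,  0.001]), 'xaxis': array([-1.   , -0.002, -0.001]), 'yaxis': array([ 0.001, -0.001, -1.   ]), 'q': array([ -0.2,   6.8, 124.6,  -0. ,  48.5,  83.3])}
```

View pics/b3.png

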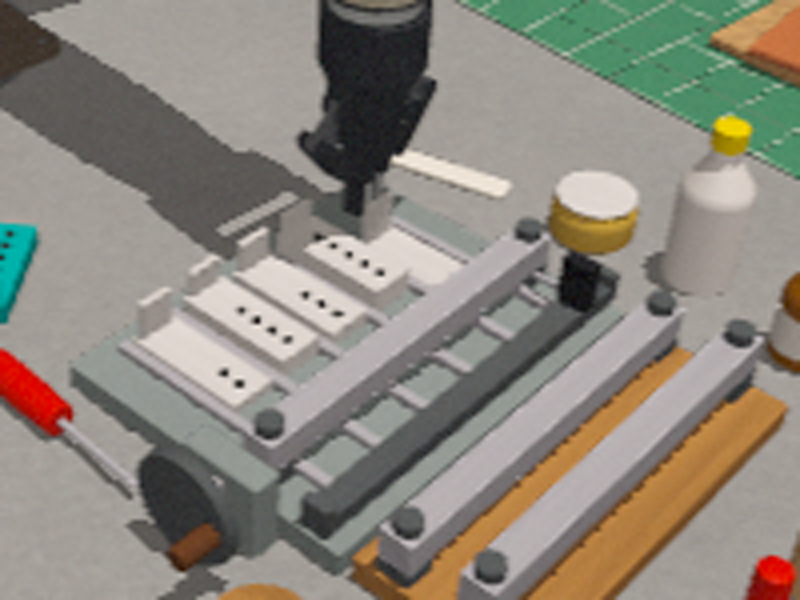

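send_rows(hand=[0, 0, 0, 0, 0], travel=[[-0.1, 0, 0], [-0.3, 0, 0], [-0.6, 0, 0], [-0.9, 0, 0], [-1.2, 0, 0]], turn=[[0, 0, 0], [0, 0, 0], [0, 0, 0], [0, 0, 0], [0, 0, 0]])

```text
t: 5.55
position: [0.4809, 0.1009, 0.2098]
ee_rot: [-90.0, 0.1, -173.4]
force: [-1.4, 0.0, -0.8]
finger_gap: -0.0002
```

send_rows(hand=[0, 0, 0, 0, 0], travel=[[-0.5, 0, 0], [-1.0, 0, 0], [-1.5, 0, 0], [-2.0, 0, 0], [-2.3, 0, 0]], turn=[[0, 0, 0], [0, 0, 0], [0, 0, 0], [0, 0, 0], [0, 0, 0]])

```text
t: 6.05
position: [0.5043, 0.1035, 0.2099]
ee_rot: [-90.0, 0.1, -173.5]
force: [-0.6, 0.0, 0.7]
finger_gap: 0.0001
```

```bash
python3 snap.py b4
```

```text
{'t': 6.05, 'tip_mm': array([-65.2,  91.5,  36.9]), 'F': array([-0.59,  0.07,  0.7 ]), 'gap': 0.0001, 'zaxis': array([ 0.002, -1.   ,  0.001]), 'xaxis': array([-1.   , -0.002, -0.001]), 'yaxis': array([ 0.001, -0.001, -1.   ]), 'q': array([  0.3,  11. , 119.8,  -0. ,  49.2,  83.8])}
```

View pics/b4.png

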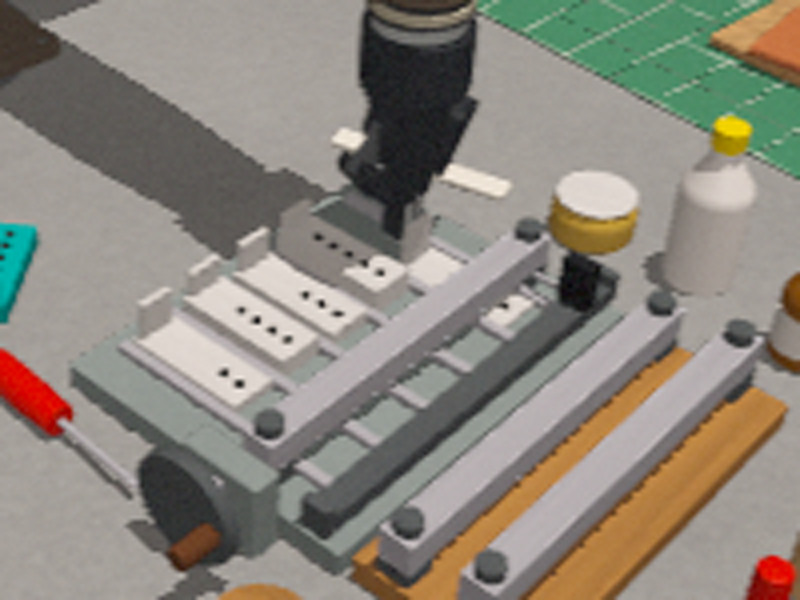

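Leaf 1's nose shows behind the bar at crop (500,310), about 38 mm out. I back off, lift, and go to leaf 2.

send_rows(hand=[0, 0, 0, 0, 0], travel=[[1.0, 0, 0], [1.5, -2, 0], [2, -6, 0], [3, -8, 3], [4, -8, 7]], turn=[[0, 0, 0], [0, 0, 0], [0, 0, 0], [0, 0, 0], [0, 0, 0]])

```text
t: 6.6
position: [0.4729, 0.0297, 0.2937]
ee_rot: [-89.9, 0.5, -173.2]
force: [0.7, -0.1, -0.0]
finger_gap: 0.0
```

```bash
python3 - <<'E'
from h import *
print(where());print(goal((LX[2]-.024,-.092,.1),zdir=-1))
E
```

```text
{'t': 6.6, 'tip_mm': array([-103.2,   21.3,  120.7]), 'F': array([ 0.65, -0.15, -0.04]), 'gap': 0.0, 'zaxis': array([ 0.006, -1.   ,  0.003]), 'xaxis': array([-1.   , -0.006, -0.009]), 'yaxis': array([ 0.009, -0.003, -1.   ]), 'q': array([ -8.7,  -2.2, 123.3,   0. ,  58.3,  74.5])}
(array([ 4.83,  2.06, 11.34]), array([-0.003,  0.006, -0.009]), array([ 0.43845339, -0.08862547,  0.273     ]))
```

send_rows(hand=[0, 0, 0, 0, 0], travel=[[2, 0.5, 4.5], [4, 1, 9], [4.8, 2, 11.3], [4.8, 2, 11.3], [4.8, 2, 11.3]], turn=[[-0.003, 0.006, -0.009], [-0.003, 0.006, -0.009], [-0.003, 0.006, -0.009], [-0.003, 0.006, -0.009], [-0.003, 0.006, -0.009]])

```text
t: 7.1
position: [0.4381, -0.0882, 0.2733]
ee_rot: [-90.1, -0.0, -173.7]
force: [0.3, -0.1, 0.4]
finger_gap: -0.0001
```

```bash
python3 - <<'E'
from h import *
print(where());print(goal((LX[2]-.024,-.092,.037),zdir=-1))
E
```

```text
{'t': 7.1, 'tip_mm': array([-152.7,  -91.3,  100.3]), 'F': array([ 0.31, -0.17,  0.41]), 'gap': -0.0001, 'zaxis': array([-0.002, -1.   , -0.001]), 'xaxis': array([-1.   ,  0.002,  0.   ]), 'yaxis': array([-0.   ,  0.001, -1.   ]), 'q': array([-2.440e+01, -4.000e+00,  1.275e+02,  1.000e-01,  5.660e+01,
        5.920e+01])}
(array([-0.03,  6.33,  0.06]), array([ 0.001, -0.002,  0.   ]), array([ 0.43845339, -0.08862547,  0.21      ]))
```

send_rows(hand=[0, 0, 0, 0, 0], travel=[[0, 4, 0], [0, 6.3, 0], [0, 6.3, 0], [-0.5, 6.3, 0], [-0.9, 6.3, 0]], turn=[[0, 0, 0], [0, 0, 0], [0, 0, 0], [0, 0, 0], [0, 0, 0]])

```text
t: 7.6
position: [0.4484, -0.0868, 0.212]
ee_rot: [-90.0, 0.2, -173.6]
force: [-0.2, 0.2, 0.2]
finger_gap: 0.0002
```

```bash
python3 snap.py c1
```

```text
{'t': 7.6, 'tip_mm': array([-141.7,  -91.3,   39. ]), 'F': array([-0.2 ,  0.21,  0.24]), 'gap': 0.0002, 'zaxis': array([-0.001, -1.   ,  0.   ]), 'xaxis': array([-1.   ,  0.001, -0.003]), 'yaxis': array([ 0.003, -0.   , -1.   ]), 'q': array([-2.370e+01,  3.800e+00,  1.276e+02,  1.000e-01,  4.840e+01,
        5.980e+01])}
```

View pics/c1.png

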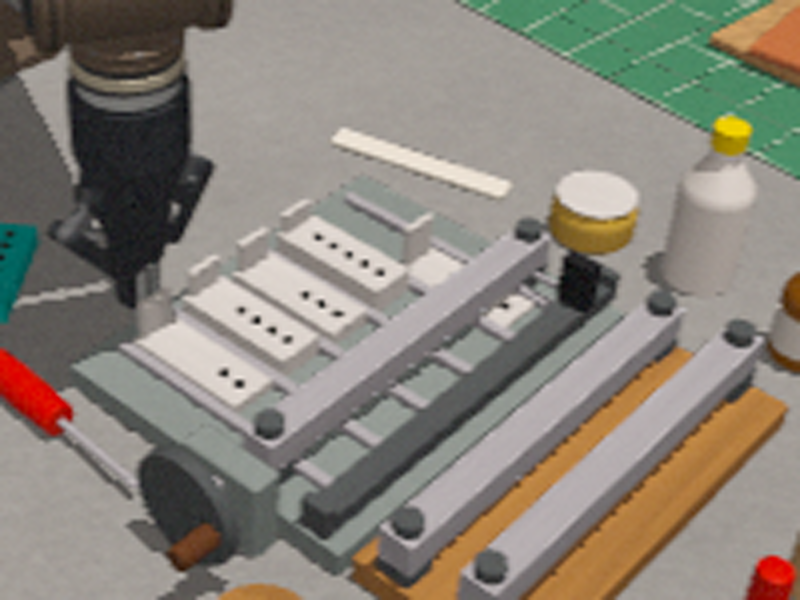

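The fingers are right behind leaf 2's tab at (150,310). I push it up to just short of the bar.

send_rows(hand=[0, 0, 0, 0, 0], travel=[[-0.2, 0.1, 0.05], [-0.6, 0.2, 0.05], [-1.0, 0.2, 0.05], [-1.4, 0.2, 0.05], [-1.8, 0.2, 0.05]], turn=[[0, 0, 0], [0, 0, 0], [0, 0, 0], [0, 0, 0], [0, 0, 0]])

```text
t: 8.15
position: [0.4672, -0.0855, 0.2105]
ee_rot: [-90.0, 0.2, -173.6]
force: [-1.3, 0.1, 0.8]
finger_gap: -0.0001
```

send_rows(hand=[0, 0, 0, 0, 0], travel=[[-0.4, 0, 0], [-0.8, 0, 0], [-1.1, 0, 0], [-1.4, 0, 0], [-1.5, 0, 0]], turn=[[0, 0, 0], [0, 0, 0], [0, 0, 0], [0, 0, 0], [0, 0, 0]])

```text
t: 8.65
position: [0.4824, -0.0839, 0.2105]
ee_rot: [-89.9, 0.2, -173.6]
force: [-1.5, -0.2, 0.6]
finger_gap: 0.0001
```

```bash
python3 snap.py c2
```

```text
{'t': 8.65, 'tip_mm': array([-107.4,  -92.3,   37.5]), 'F': array([-1.54, -0.02,  0.64]), 'gap': 0.0001, 'zaxis': array([-0.001, -1.   ,  0.001]), 'xaxis': array([-1.   ,  0.001, -0.004]), 'yaxis': array([ 0.004, -0.001, -1.   ]), 'q': array([-2.180e+01,  8.000e+00,  1.232e+02,  1.000e-01,  4.860e+01,
        6.180e+01])}
```

View pics/c2.png

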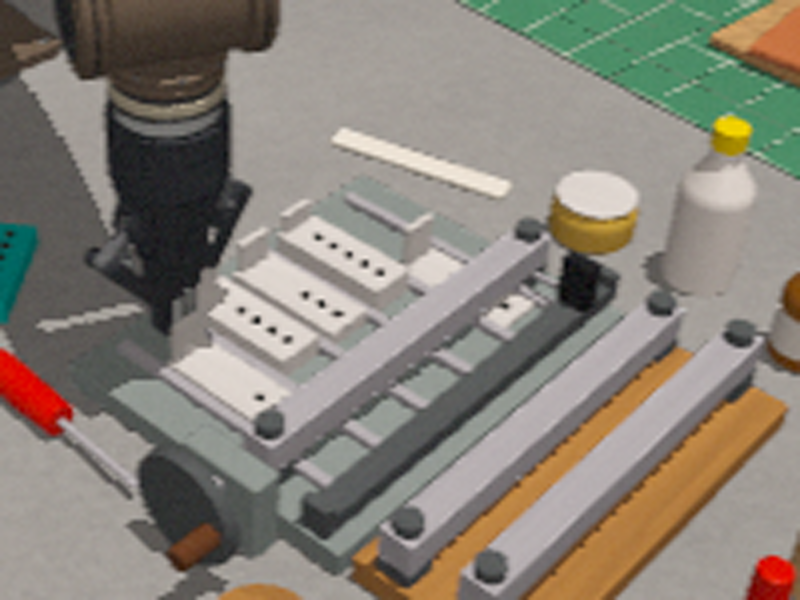

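send_rows(hand=[0, 0, 0, 0, 0], travel=[[-0.1, 0, 0], [-0.2, 0, 0], [-0.3, 0, 0], [-0.4, 0, 0], [-0.5, 0, 0]], turn=[[0, 0, 0], [0, 0, 0], [0, 0, 0], [0, 0, 0], [0, 0, 0]])

```text
t: 9.2
position: [0.4874, -0.0833, 0.2105]
ee_rot: [-89.9, 0.2, -173.6]
force: [-0.8, -0.1, -0.5]
finger_gap: -0.0004
```

send_rows(hand=[0, 0, 0], travel=[[-0.1, 0, 0], [-0.2, 0, 0], [-0.3, 0, 0]], turn=[[0, 0, 0], [0, 0, 0], [0, 0, 0]])

```text
t: 9.5
position: [0.4904, -0.083, 0.2105]
ee_rot: [-89.9, 0.2, -173.6]
force: [-0.0, 0.0, -0.2]
finger_gap: 0.0001
```

```bash
python3 -c "
from h import *
print(where())"
```

```text
{'t': 9.5, 'tip_mm': array([-99.3, -92.3,  37.5]), 'F': array([-0.04,  0.01, -0.24]), 'gap': 0.0001, 'zaxis': array([-0.001, -1.   ,  0.001]), 'xaxis': array([-1.   ,  0.001, -0.004]), 'yaxis': array([ 0.004, -0.001, -1.   ]), 'q': array([-2.130e+01,  8.900e+00,  1.222e+02,  1.000e-01,  4.870e+01,
        6.230e+01])}
```

send_rows(hand=[0, 0, 0, 0, 0], travel=[[-0.1, 0, 0], [-0.2, 0, 0], [-0.3, 0, 0], [-0.4, 0, 0], [-0.5, 0, 0]], turn=[[0, 0, 0], [0, 0, 0], [0, 0, 0], [0, 0, 0], [0, 0, 0]])

```text
t: 10.0
position: [0.4955, -0.0824, 0.2105]
ee_rot: [-89.9, 0.2, -173.6]
force: [-0.1, 0.1, -0.2]
finger_gap: 0.0002
```

send_rows(hand=[0, 0, 0, 0, 0], travel=[[-0.3, 0, 0], [-0.6, 0, 0], [-0.9, 0, 0], [-1.2, 0, 0], [-1.5, 0, 0]], turn=[[0, 0, 0], [0, 0, 0], [0, 0, 0], [0, 0, 0], [0, 0, 0]])

```text
t: 10.5
position: [0.5107, -0.0807, 0.2106]
ee_rot: [-89.9, 0.2, -173.6]
force: [-0.5, -0.1, 0.1]
finger_gap: -0.0001
```

send_rows(hand=[0, 0, 0, 0], travel=[[-0.4, 0, 0], [-0.8, 0, 0], [-1.2, 0, 0], [-1.4, 0, 0]], turn=[[0, 0, 0], [0, 0, 0], [0, 0, 0], [0, 0, 0]])

```text
t: 10.9
position: [0.5251, -0.0791, 0.2107]
ee_rot: [-89.9, 0.3, -173.6]
force: [-1.2, 0.6, 0.2]
finger_gap: -0.0
```

```bash
python3 snap.py c3
```

```text
{'t': 10.9, 'tip_mm': array([-64.4, -92.4,  37.7]), 'F': array([-1.1 ,  0.73,  0.23]), 'gap': -0.0, 'zaxis': array([-0.001, -1.   ,  0.001]), 'xaxis': array([-1.   ,  0.001, -0.005]), 'yaxis': array([ 0.005, -0.001, -1.   ]), 'q': array([-1.950e+01,  1.270e+01,  1.176e+02,  1.000e-01,  4.950e+01,
        6.400e+01])}
```

View pics/c3.png

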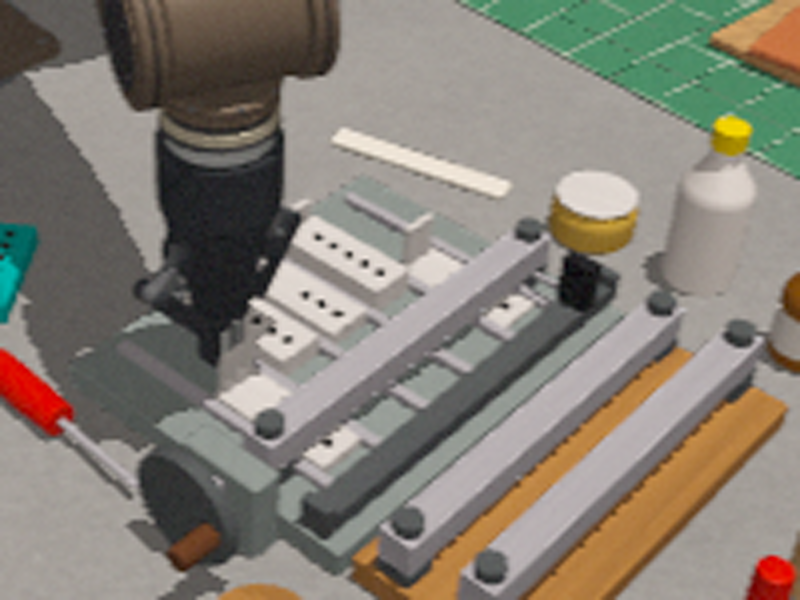

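Leaf 2 is through as well: its nose shows at (330,450). On to leaf 3.

send_rows(hand=[0, 0, 0, 0, 0], travel=[[1.0, 0, 0], [1.5, -2, 0], [3, -6, 0], [6, -7, -3], [8, -7, -7]], turn=[[0, 0, 0], [0, 0, 0], [0, 0, 0], [0, 0, 0], [0, 0, 0]])

```text
t: 11.45
position: [0.437, -0.019, 0.2827]
ee_rot: [-89.8, 0.6, -173.8]
force: [0.6, 0.9, -0.9]
finger_gap: -0.0002
```

```bash
python3 - <<'E'
from h import *
print(where());print(goal((LX[3]-.024,0,.08),zdir=-1))
E
```

```text
{'t': 11.45, 'tip_mm': array([-144.3,  -23.2,  109.7]), 'F': array([ 0.68,  0.81, -0.87]), 'gap': -0.0002, 'zaxis': array([-0.004, -1.   ,  0.003]), 'xaxis': array([-1.   ,  0.004, -0.01 ]), 'yaxis': array([ 0.01 , -0.003, -1.   ]), 'q': array([-15.8,  -6.4, 128.5,   0. ,  57.3,  68. ])}
(array([ 0.46,  2.96, -2.27]), array([-0.003, -0.004, -0.01 ]), array([0.43021438, 0.00302789, 0.253     ]))
```

send_rows(hand=[0, 0, 0, 0, 0], travel=[[0.5, 0.5, -2.2], [0.5, 3, -2.2], [0.5, 6, -2.2], [0.5, 7.2, -2.2], [0.5, 7.2, -2.2]], turn=[[-0.003, -0.004, -0.01], [-0.003, -0.004, -0.01], [-0.003, -0.004, -0.01], [-0.003, -0.004, -0.01], [-0.003, -0.004, -0.01]])

```text
t: 11.95
position: [0.4291, 0.0023, 0.2088]
ee_rot: [-90.1, -0.3, -173.6]
force: [0.8, 0.2, 0.2]
finger_gap: 0.0002
```

```bash
python3 snap.py d1
```

```text
{'t': 11.95, 'tip_mm': array([-152.3,   -0.4,   35.8]), 'F': array([0.79, 0.14, 0.19]), 'gap': 0.0002, 'zaxis': array([-0.   , -1.   , -0.001]), 'xaxis': array([-1.   ,  0.   ,  0.005]), 'yaxis': array([-0.005,  0.001, -1.   ]), 'q': array([-13.3,   0.8, 131.3,  -0. ,  48.3,  70.3])}
```

View pics/d1.png

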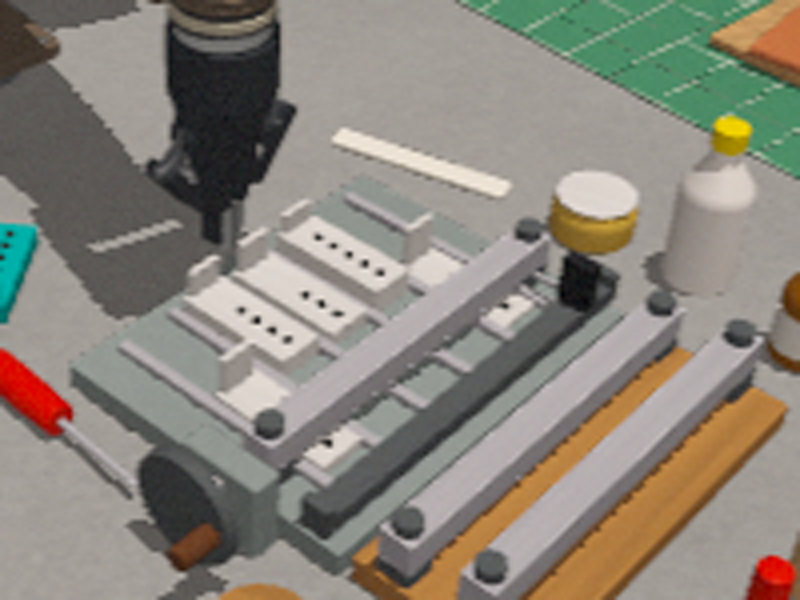

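send_rows(hand=[0, 0, 0, 0, 0], travel=[[-0.5, -0.1, 0], [-1.0, -0.1, 0], [-1.4, -0.1, 0], [-1.8, -0.1, 0], [-2.2, -0.1, 0]], turn=[[0, 0, 0], [0, 0, 0], [0, 0, 0], [0, 0, 0], [0, 0, 0]])

```text
t: 12.5
position: [0.4522, 0.0045, 0.2113]
ee_rot: [-90.0, -0.1, -173.6]
force: [-1.7, 0.1, 1.7]
finger_gap: -0.0001
```

send_rows(hand=[0, 0, 0, 0, 0], travel=[[-0.4, 0, 0], [-0.8, 0, 0], [-1.2, 0, 0], [-1.5, 0, 0], [-1.7, 0, 0]], turn=[[0, 0, 0], [0, 0, 0], [0, 0, 0], [0, 0, 0], [0, 0, 0]])

```text
t: 13.0
position: [0.4693, 0.0065, 0.2112]
ee_rot: [-90.0, -0.1, -173.6]
force: [-3.1, 0.1, 1.2]
finger_gap: -0.0002
```

```bash
python3 snap.py d2
```

```text
{'t': 13.0, 'tip_mm': array([-111.4,   -0.9,   38.2]), 'F': array([-3.03,  0.45,  1.22]), 'gap': -0.0002, 'zaxis': array([-0., -1., -0.]), 'xaxis': array([-1.   ,  0.   ,  0.003]), 'yaxis': array([-0.003,  0.   , -1.   ]), 'q': array([-11.6,   5.5, 125.9,  -0. ,  48.7,  72. ])}
```

View pics/d2.png

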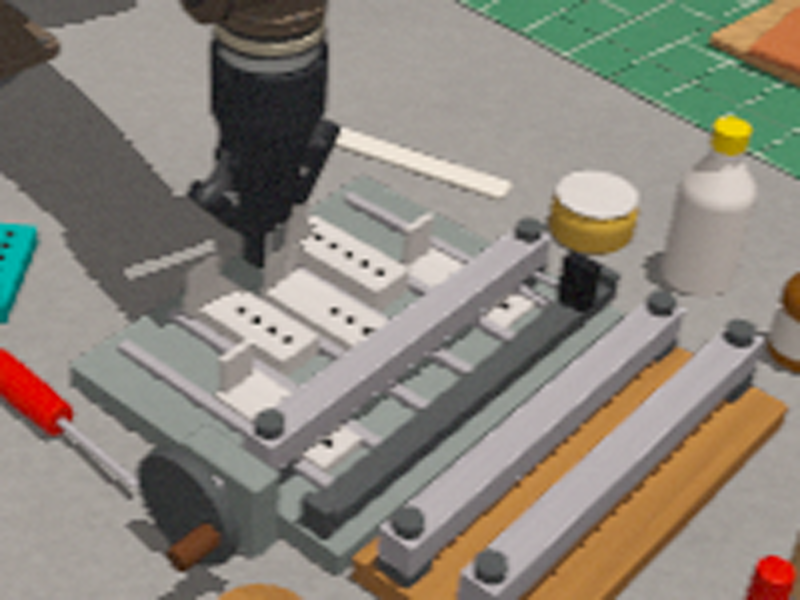

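Leaf 3's nose is close to the bar. I go on in small steps and check the force.

send_rows(hand=[0, 0, 0, 0], travel=[[-0.1, 0, 0], [-0.2, 0, 0], [-0.3, 0, 0], [-0.4, 0, 0]], turn=[[0, 0, 0], [0, 0, 0], [0, 0, 0], [0, 0, 0]])

```text
t: 13.45
position: [0.4735, 0.0069, 0.2112]
ee_rot: [-90.0, -0.1, -173.6]
force: [-0.4, -0.0, 0.3]
finger_gap: -0.0003
```

send_rows(hand=[0, 0], travel=[[-0.05, 0, 0], [-0.1, 0, 0]], turn=[[0, 0, 0], [0, 0, 0]])

```text
t: 13.65
position: [0.4745, 0.007, 0.2113]
ee_rot: [-90.0, -0.1, -173.6]
force: [-0.5, 0.3, 0.3]
finger_gap: 0.0001
```

send_rows(hand=[0, 0], travel=[[-0.05, 0, 0], [-0.1, 0, 0]], turn=[[0, 0, 0], [0, 0, 0]])

```text
t: 13.85
position: [0.4755, 0.0071, 0.2112]
ee_rot: [-90.0, -0.1, -173.6]
force: [-1.5, -0.5, 0.6]
finger_gap: 0.0001
```

send_rows(hand=[0, 0], travel=[[-0.05, 0, 0], [-0.1, 0, 0]], turn=[[0, 0, 0], [0, 0, 0]])

```text
t: 14.05
position: [0.4765, 0.0072, 0.2112]
ee_rot: [-90.0, -0.1, -173.6]
force: [-1.8, 0.8, -0.2]
finger_gap: -0.0003
```

send_rows(hand=[0, 0], travel=[[-0.03, 0, 0], [-0.06, 0, 0]], turn=[[0, 0, 0], [0, 0, 0]])

```text
t: 14.25
position: [0.4772, 0.0073, 0.2112]
ee_rot: [-90.0, -0.1, -173.6]
force: [-0.9, -0.8, -0.0]
finger_gap: -0.0003
```

send_rows(hand=[0, 0], travel=[[-0.03, 0, 0], [-0.06, 0, 0]], turn=[[0, 0, 0], [0, 0, 0]])

```text
t: 14.45
position: [0.4778, 0.0074, 0.2112]
ee_rot: [-90.0, -0.1, -173.6]
force: [-1.9, -1.2, 0.8]
finger_gap: -0.0002
```

send_rows(hand=[0, 0], travel=[[-0.03, 0, 0], [-0.06, 0, 0]], turn=[[0, 0, 0], [0, 0, 0]])

```text
t: 14.65
position: [0.4784, 0.0074, 0.2112]
ee_rot: [-90.0, -0.1, -173.6]
force: [-0.8, -0.2, 0.0]
finger_gap: 0.0
```

send_rows(hand=[0, 0], travel=[[-0.04, 0, 0], [-0.08, 0, 0]], turn=[[0, 0, 0], [0, 0, 0]])

```text
t: 14.85
position: [0.4793, 0.0075, 0.2112]
ee_rot: [-90.0, -0.1, -173.6]
force: [-1.4, 0.1, -0.0]
finger_gap: -0.0002
```

send_rows(hand=[0, 0], travel=[[-0.04, 0, 0], [-0.08, 0, 0]], turn=[[0, 0, 0], [0, 0, 0]])

```text
t: 15.05
position: [0.4801, 0.0076, 0.2112]
ee_rot: [-90.0, -0.1, -173.6]
force: [-1.7, 0.4, 0.6]
finger_gap: -0.0004
```

send_rows(hand=[0, 0], travel=[[-0.04, 0, 0], [-0.08, 0, 0]], turn=[[0, 0, 0], [0, 0, 0]])

```text
t: 15.25
position: [0.4809, 0.0077, 0.2112]
ee_rot: [-90.0, -0.1, -173.6]
force: [-1.0, -0.6, 1.0]
finger_gap: -0.0001
```

send_rows(hand=[0, 0], travel=[[-0.04, 0, 0], [-0.08, 0, 0]], turn=[[0, 0, 0], [0, 0, 0]])

```text
t: 15.45
position: [0.4817, 0.0078, 0.2112]
ee_rot: [-90.0, -0.1, -173.6]
force: [-1.6, 1.1, -0.2]
finger_gap: -0.0001
```

```bash
python3 snap.py d3
```

```text
{'t': 15.45, 'tip_mm': array([-98.9,  -0.9,  38.2]), 'F': array([-1.49,  1.29, -0.19]), 'gap': -0.0001, 'zaxis': array([-0., -1., -0.]), 'xaxis': array([-1.   ,  0.   ,  0.002]), 'yaxis': array([-0.002,  0.   , -1.   ]), 'q': array([-11.2,   7. , 124.2,  -0. ,  48.9,  72.5])}
```

View pics/d3.png

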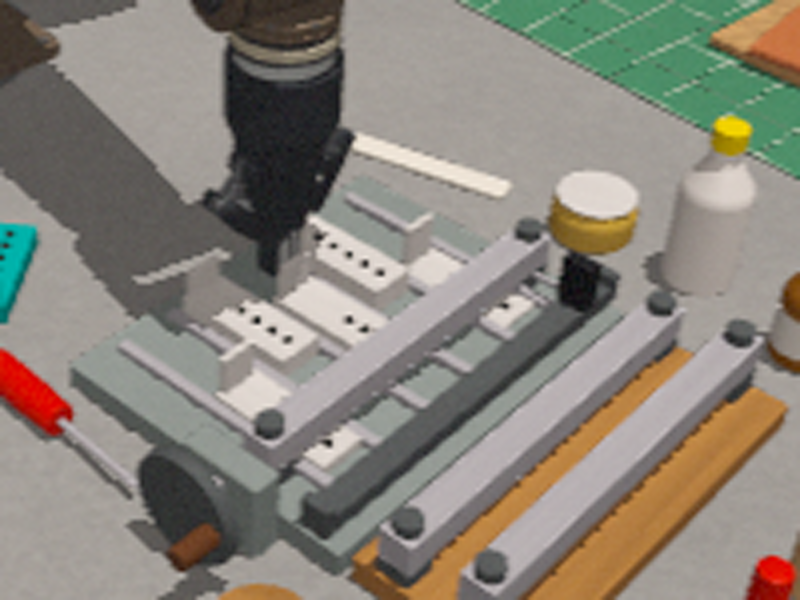

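send_rows(hand=[0, 0, 0], travel=[[-0.06, 0, 0], [-0.12, 0, 0], [-0.18, 0, 0]], turn=[[0, 0, 0], [0, 0, 0], [0, 0, 0]])

```text
t: 15.8
position: [0.4836, 0.008, 0.2112]
ee_rot: [-90.0, -0.1, -173.6]
force: [-1.3, 0.6, 1.5]
finger_gap: 0.0005
```

send_rows(hand=[0, 0, 0], travel=[[-0.06, 0, 0], [-0.12, 0, 0], [-0.18, 0, 0]], turn=[[0, 0, 0], [0, 0, 0], [0, 0, 0]])

```text
t: 16.1
position: [0.4855, 0.0082, 0.2112]
ee_rot: [-90.0, -0.1, -173.6]
force: [-0.8, 0.5, 0.6]
finger_gap: 0.0001
```

send_rows(hand=[0, 0, 0, 0, 0], travel=[[-0.1, 0, 0], [-0.25, 0, 0], [-0.4, 0, 0], [-0.6, 0, 0], [-0.8, 0, 0]], turn=[[0, 0, 0], [0, 0, 0], [0, 0, 0], [0, 0, 0], [0, 0, 0]])

```text
t: 16.6
position: [0.4936, 0.0091, 0.2112]
ee_rot: [-90.0, -0.1, -173.6]
force: [-0.8, -0.5, 0.8]
finger_gap: -0.0002
```

```bash
python3 snap.py d4
```

```text
{'t': 16.6, 'tip_mm': array([-86.8,  -1. ,  38.2]), 'F': array([-0.86, -0.36,  0.8 ]), 'gap': -0.0002, 'zaxis': array([-0., -1., -0.]), 'xaxis': array([-1.   ,  0.   ,  0.002]), 'yaxis': array([-0.002,  0.   , -1.   ]), 'q': array([-10.7,   8.5, 122.6,  -0. ,  49.1,  72.9])}
```

View pics/d4.png

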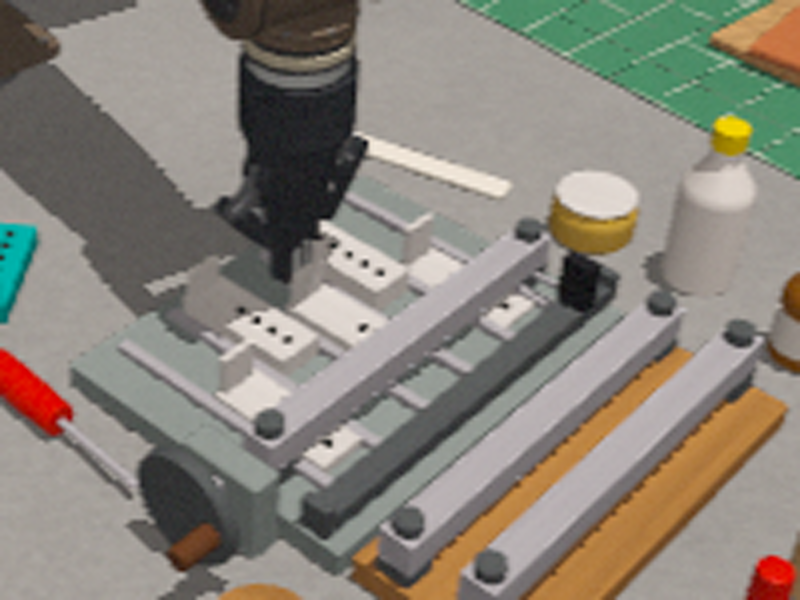

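Leaf 3 is passing under the bar with only sliding force. I push it on.

send_rows(hand=[0, 0, 0, 0, 0], travel=[[-0.4, 0, 0], [-0.8, 0, 0], [-1.2, 0, 0], [-1.7, 0, 0], [-2.1, 0, 0]], turn=[[0, 0, 0], [0, 0, 0], [0, 0, 0], [0, 0, 0], [0, 0, 0]])

```text
t: 17.15
position: [0.5153, 0.0115, 0.2113]
ee_rot: [-90.0, -0.0, -173.6]
force: [-0.5, 0.6, 1.0]
finger_gap: 0.0001
```

```bash
python3 snap.py d5
```

```text
{'t': 17.15, 'tip_mm': array([-64.9,  -1.1,  38.3]), 'F': array([-0.41,  0.62,  0.98]), 'gap': 0.0001, 'zaxis': array([-0., -1., -0.]), 'xaxis': array([-1.   ,  0.   ,  0.001]), 'yaxis': array([-0.001,  0.   , -1.   ]), 'q': array([-10. ,  10.9, 119.6,   0. ,  49.5,  73.6])}
```

View pics/d5.png

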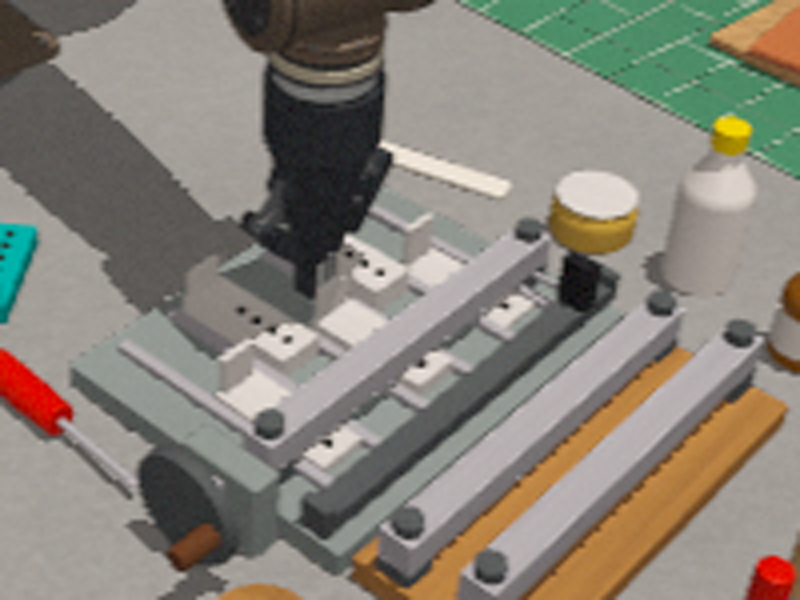

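send_rows(hand=[0, 0, 0, 0, 0], travel=[[1.0, 0, 0], [1.5, -2, 0], [2.5, -5, 0], [5.5, -7, 2], [8, -7, 4]], turn=[[0, 0, 0], [0, 0, 0], [0, 0, 0], [0, 0, 0], [0, 0, 0]])

```text
t: 17.7
position: [0.4406, -0.0376, 0.2846]
ee_rot: [-89.8, 0.4, -173.5]
force: [-0.5, -0.3, 0.3]
finger_gap: -0.0001
```

```bash
python3 - <<'E'
from h import *
print(where());print(goal((LX[4]-.024,-.046,.08),zdir=-1))
E
```

```text
{'t': 17.7, 'tip_mm': array([-143.4,  -42. ,  111.6]), 'F': array([-0.54, -0.22,  0.31]), 'gap': -0.0001, 'zaxis': array([ 0.001, -1.   ,  0.003]), 'xaxis': array([-1.   , -0.001, -0.007]), 'yaxis': array([ 0.007, -0.003, -1.   ]), 'q': array([-18.1,  -5.8, 127.8,   0. ,  57.6,  65.4])}
(array([0.91, 3.16, 0.44]), array([-0.003,  0.001, -0.007]), array([ 0.4321781 , -0.04304121,  0.253     ]))
```

Leaf 3's nose is out behind the bar at (425,370). Now leaf 4.

send_rows(hand=[0, 0, 0, 0, 0], travel=[[0.9, 1, 0.4], [0.9, 4, 0.4], [0.9, 7.3, 0.4], [0.9, 7.3, 0.4], [0.4, 7.3, 0.4]], turn=[[-0.003, 0, -0.007], [-0.003, 0, -0.007], [-0.003, 0, -0.007], [-0.003, 0, -0.007], [-0.003, 0, -0.007]])

```text
t: 18.2
position: [0.4369, -0.0418, 0.2108]
ee_rot: [-90.1, -0.2, -173.5]
force: [-0.3, -0.2, -0.3]
finger_gap: -0.0001
```

```bash
python3 snap.py e1
```

```text
{'t': 18.2, 'tip_mm': array([-149.2,  -45. ,   37.8]), 'F': array([-0.35, -0.2 , -0.32]), 'gap': -0.0001, 'zaxis': array([ 0.001, -1.   , -0.002]), 'xaxis': array([-1.   , -0.001,  0.003]), 'yaxis': array([-0.003,  0.002, -1.   ]), 'q': array([-18.8,   1.8, 129.9,   0. ,  48.5,  64.8])}
```

View pics/e1.png

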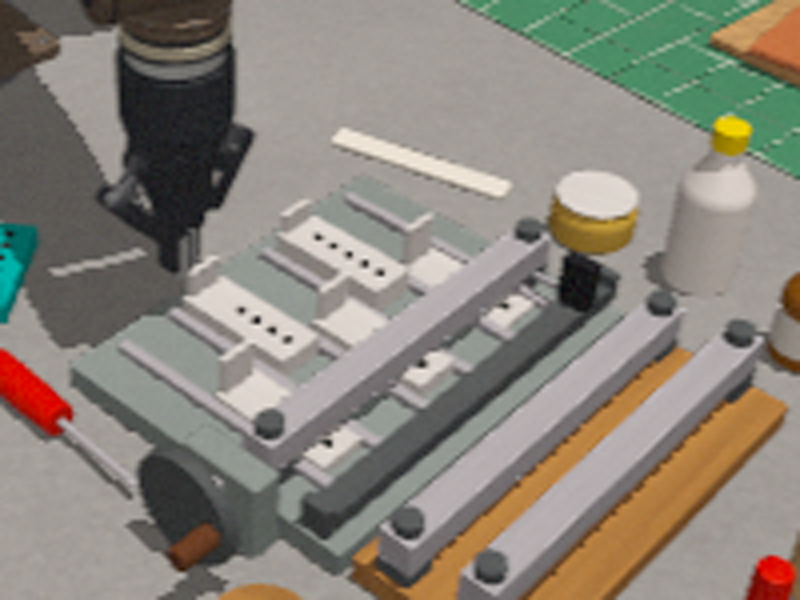

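send_rows(hand=[0, 0, 0, 0, 0], travel=[[-0.4, 0, 0.1], [-0.7, 0, 0.1], [-1.0, 0, 0.1], [-1.4, 0, 0.1], [-1.8, 0, 0.1]], turn=[[0, 0, 0], [0, 0, 0], [0, 0, 0], [0, 0, 0], [0, 0, 0]])

```text
t: 18.75
position: [0.4568, -0.041, 0.2126]
ee_rot: [-90.0, 0.1, -173.5]
force: [-2.3, -0.3, 1.8]
finger_gap: 0.0002
```

send_rows(hand=[0, 0, 0, 0, 0], travel=[[-0.4, 0, 0], [-0.8, 0, 0], [-1.2, 0, 0], [-1.5, 0, 0], [-1.7, 0, 0]], turn=[[0, 0, 0], [0, 0, 0], [0, 0, 0], [0, 0, 0], [0, 0, 0]])

```text
t: 19.25
position: [0.474, -0.0391, 0.2126]
ee_rot: [-90.0, 0.0, -173.5]
force: [-2.4, -0.6, 2.1]
finger_gap: 0.0001
```

```bash
python3 snap.py e2
```

```text
{'t': 19.25, 'tip_mm': array([-111.3,  -46.8,   39.6]), 'F': array([-2.49, -0.27,  2.08]), 'gap': 0.0001, 'zaxis': array([ 0.002, -1.   ,  0.   ]), 'xaxis': array([-1.   , -0.002, -0.001]), 'yaxis': array([ 0.001, -0.   , -1.   ]), 'q': array([-17. ,   6.1, 125. ,   0. ,  48.8,  66.5])}
```

View pics/e2.png

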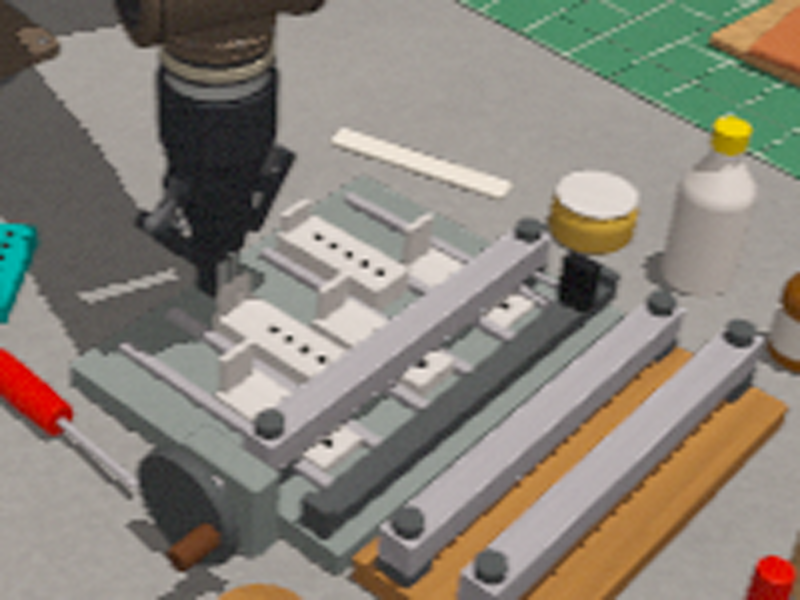

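Leaf 4's nose is about 8 mm short of the bar, so from here I take small steps.

send_rows(hand=[0, 0, 0, 0], travel=[[-0.1, 0, 0], [-0.2, 0, 0], [-0.3, 0, 0], [-0.4, 0, 0]], turn=[[0, 0, 0], [0, 0, 0], [0, 0, 0], [0, 0, 0]])

```text
t: 19.7
position: [0.4782, -0.0386, 0.2125]
ee_rot: [-90.0, 0.1, -173.5]
force: [-1.2, -0.3, -0.4]
finger_gap: 0.0004
```

send_rows(hand=[0, 0], travel=[[-0.05, 0, 0], [-0.1, 0, 0]], turn=[[0, 0, 0], [0, 0, 0]])

```text
t: 19.9
position: [0.4792, -0.0385, 0.2125]
ee_rot: [-90.0, 0.1, -173.5]
force: [-1.8, -0.9, 0.4]
finger_gap: 0.0002
```

send_rows(hand=[0, 0], travel=[[-0.04, 0, 0], [-0.08, 0, 0]], turn=[[0, 0, 0], [0, 0, 0]])

```text
t: 20.1
position: [0.48, -0.0384, 0.2125]
ee_rot: [-90.0, 0.1, -173.5]
force: [-0.6, 0.0, 0.3]
finger_gap: -0.0001
```

send_rows(hand=[0, 0], travel=[[-0.03, 0, 0], [-0.06, 0, 0]], turn=[[0, 0, 0], [0, 0, 0]])

```text
t: 20.3
position: [0.4806, -0.0383, 0.2126]
ee_rot: [-90.0, 0.1, -173.5]
force: [-1.7, 0.3, 0.3]
finger_gap: 0.0
```

send_rows(hand=[0, 0], travel=[[-0.03, 0, 0], [-0.06, 0, 0]], turn=[[0, 0, 0], [0, 0, 0]])

```text
t: 20.5
position: [0.4812, -0.0382, 0.2125]
ee_rot: [-90.0, 0.1, -173.5]
force: [-1.5, 0.2, 0.0]
finger_gap: -0.0001
```

send_rows(hand=[0, 0], travel=[[-0.03, 0, 0], [-0.06, 0, 0]], turn=[[0, 0, 0], [0, 0, 0]])

```text
t: 20.7
position: [0.4818, -0.0382, 0.2125]
ee_rot: [-90.0, 0.1, -173.5]
force: [-1.4, 0.5, 0.7]
finger_gap: 0.0001
```

send_rows(hand=[0, 0], travel=[[-0.03, 0, 0], [-0.05, 0, 0]], turn=[[0, 0, 0], [0, 0, 0]])

```text
t: 20.9
position: [0.4824, -0.0381, 0.2125]
ee_rot: [-90.0, 0.1, -173.5]
force: [-1.4, -0.5, 0.7]
finger_gap: 0.0001
```

send_rows(hand=[0, 0], travel=[[-0.03, 0, 0], [-0.05, 0, 0]], turn=[[0, 0, 0], [0, 0, 0]])

```text
t: 21.1
position: [0.4829, -0.0381, 0.2125]
ee_rot: [-90.0, 0.1, -173.5]
force: [-1.3, -0.0, 0.8]
finger_gap: 0.0001
```

send_rows(hand=[0, 0], travel=[[-0.03, 0, 0], [-0.05, 0, 0]], turn=[[0, 0, 0], [0, 0, 0]])

```text
t: 21.3
position: [0.4833, -0.038, 0.2125]
ee_rot: [-90.0, 0.1, -173.5]
force: [-2.9, 0.5, 0.4]
finger_gap: 0.0001
```

send_rows(hand=[0, 0], travel=[[-0.03, 0, 0], [-0.05, 0, 0]], turn=[[0, 0, 0], [0, 0, 0]])

```text
t: 21.5
position: [0.4836, -0.038, 0.2126]
ee_rot: [-90.0, -0.0, -173.5]
force: [-4.5, -0.1, 2.6]
finger_gap: 0.0002
```

send_rows(hand=[0, 0], travel=[[-0.03, 0, 0], [-0.05, 0, 0]], turn=[[0, 0, 0], [0, 0, 0]])

```text
t: 21.7
position: [0.4839, -0.038, 0.2125]
ee_rot: [-90.0, -0.1, -173.5]
force: [-5.3, -0.6, 4.2]
finger_gap: 0.0005
```

send_rows(hand=[0, 0], travel=[[-0.03, 0, 0], [-0.06, 0, 0]], turn=[[0, 0, 0], [0, 0, 0]])

```text
t: 21.9
position: [0.4842, -0.038, 0.2125]
ee_rot: [-90.0, -0.2, -173.4]
force: [-5.9, -1.4, 5.4]
finger_gap: -0.0002
```

```bash
python3 snap.py e3
```

```text
{'t': 21.9, 'tip_mm': array([-101.9,  -46.8,   39.5]), 'F': array([-5.97, -0.72,  5.39]), 'gap': -0.0002, 'zaxis': array([ 0.002, -1.   , -0.   ]), 'xaxis': array([-1.   , -0.002,  0.004]), 'yaxis': array([-0.004,  0.   , -1.   ]), 'q': array([-1.650e+01,  7.400e+00,  1.236e+02, -1.000e-01,  4.920e+01,
        6.710e+01])}
```

View pics/e3.png

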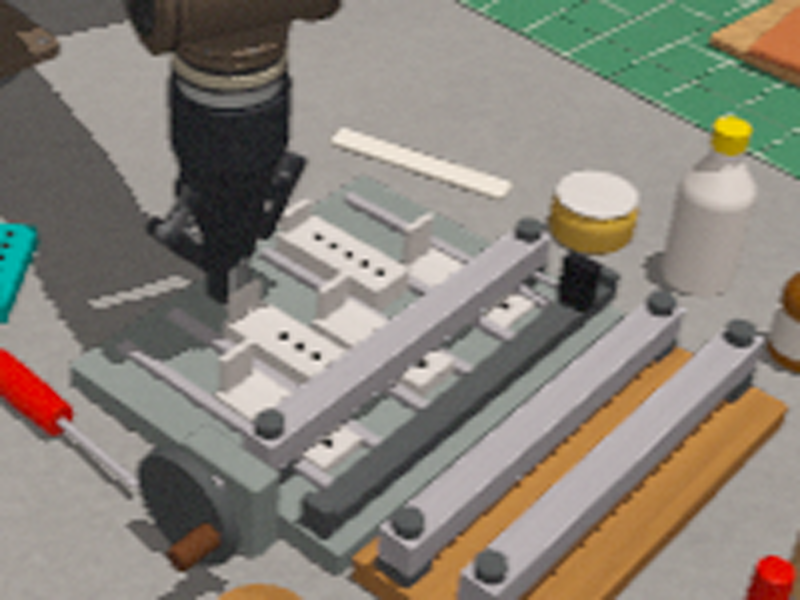

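Leaf 4 stops at the bar. The force rose from 1.4 N to 6 N with its nose at the bar's front face, within my calibration error. I retreat and leave it. The target is leaf 3's lane, y = 0. First I check clearances around the pointer.

send_rows(hand=[0, 0, 0, 0, 0], travel=[[0.8, 0, 0], [1.5, -2, 0], [2, -6, 0], [2, -11, 0], [2, -12, -3]], turn=[[0, 0, 0], [0, 0, 0], [0, 0, 0], [0, 0, 0], [0, 0, 0]])

```text
t: 22.45
position: [0.4637, -0.0121, 0.3396]
ee_rot: [-89.7, 0.6, -173.7]
force: [0.8, 0.6, 0.3]
finger_gap: -0.0001
```

```bash
python3 - <<'E'
from h import *
print(where());print(goal((.062,.165,.17),zdir=-1))
c=manip.camera("top");s=manip.camera("scene")
a=np.load if 0 else None
for l in("glue","dye","tin"):
  for n,cc in(("top",c),("scene",s)):
    for d in manip.outline_of(l,n)[:1]:
        m=d["pixels"];ys,xs=np.nonzero(m);print(l,n,d["conf"],np.round(d["position"],1),xs.min(),xs.max(),ys.min(),ys.max())
def tri(u,v):
    o1,d1=ray(c,u);o2,d2=ray(s,v);A=np.c_[d1,-d2];t=np.linalg.lstsq(A,o2-o1,rcond=None)[0]
    return Minv((o1+t[0]*d1+o2+t[1]*d2)/2),np.linalg.norm(o1+t[0]*d1-o2-t[1]*d2)
# glue cap from first pics
print("glue cap",tri((160+50/4,95+175/4),(235+672/4,170+50/4)))
for n,cc,b in(("top",c,(170,110,190,140)),("scene",s,(300,170,130,100))):
    x0,y0,w,h=b;cv2.imwrite(f"pics/p_{n}.png",cv2.resize(cc["frame"][y0:y0+h,x0:x0+w],None,fx=4,fy=4,interpolation=cv2.INTER_CUBIC))
for yy in(.10,.11,.115,.12,.125,.13):
    print(yy,[((proj(cc,M((.062,yy,.07)))[0]-[x0,y0])*4+1.5).round(0) for cc,x0,y0 in((c,170,110),(s,300,170))])
E
```

```text
{'t': 22.45, 'tip_mm': array([-116.8,  -19.7,  166.6]), 'F': array([0.84, 0.5 , 0.3 ]), 'gap': -0.0001, 'zaxis': array([-0.002, -1.   ,  0.005]), 'xaxis': array([-1.   ,  0.001, -0.011]), 'yaxis': array([ 0.011, -0.005, -1.   ]), 'q': array([-1.400e+01, -7.300e+00,  1.227e+02, -1.000e-01,  6.390e+01,
        6.970e+01])}
(array([-18.05,  -0.24, -18.4 ]), array([-0.005, -0.001, -0.011]), array([0.62271002, 0.19071369, 0.343     ]))
glue top 0.76 [176.1 146.5] 167 187 135 157
glue scene 0.58 [396.2 204. ] 385 408 180 223
dye top 0.63 [185.3 120. ] 177 193 107 126
dye scene 0.82 [423.3 226.6] 412 432 212 241
tin top 0.75 [184.7 179.9] 174 193 167 187
tin scene 0.88 [367.3 205.6] 357 378 193 213
glue cap (array([0.09073671, 0.24206241, 0.12434995]), np.float64(0.0016819903975634058))
0.1 [array([225., 159.]), array([245., 191.])]
0.11 [array([212., 160.]), array([254., 184.])]
0.115 [array([205., 161.]), array([258., 181.])]
0.12 [array([198., 162.]), array([263., 177.])]
0.125 [array([191., 162.]), array([267., 174.])]
0.13 [array([184., 163.]), array([271., 171.])]
```

View pics/p_top.png

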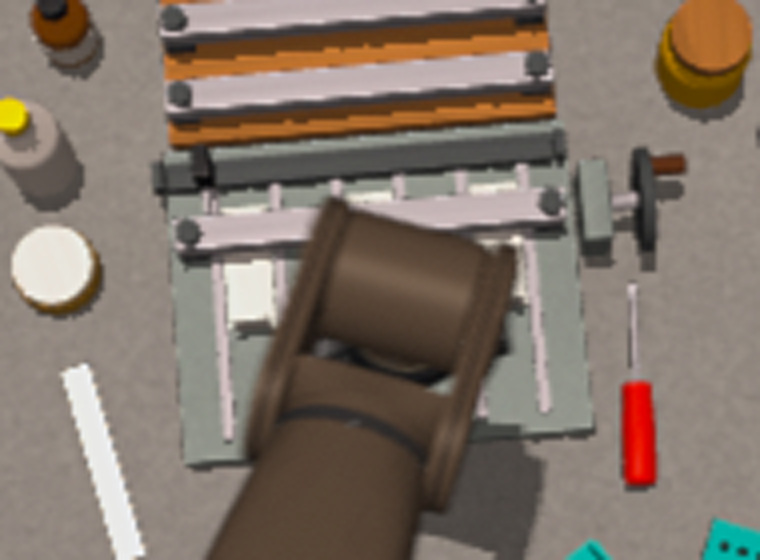

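View pics/p_scene.png

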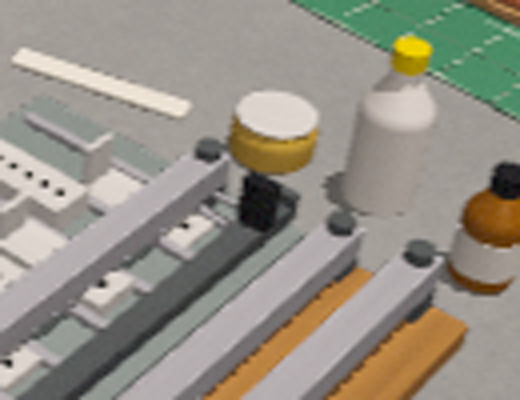

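The pointer stands at machine y ≈ 118 mm; top and scene views agree to 3 mm. The glue bottle's cap is at y ≈ 242 mm, so a closed gripper at y ≈ 146 clears it. The finger will come down just left of the pointer.

send_rows(hand=[0, 0, 0, 0, 0], travel=[[-3.5, -0.3, -3.2], [-7, -0.3, -6.5], [-10.5, -0.3, -9.8], [-14, -0.3, -13.1], [-18, -0.3, -16.5]], turn=[[-0.005, 0, -0.011], [-0.005, 0, -0.011], [-0.005, 0, -0.011], [-0.005, 0, -0.011], [-0.005, 0, -0.011]])

```text
t: 23.35
position: [0.6207, 0.1728, 0.3316]
ee_rot: [-90.3, -1.1, -173.5]
force: [1.2, -0.3, 0.8]
finger_gap: 0.0003
```

```bash
python3 - <<'E'
from h import *
print(where());print(goal((.062,.147,.09),zdir=-1))
E
```

```text
{'t': 23.35, 'tip_mm': array([ 54.7, 148.4, 158.6]), 'F': array([ 1.11, -0.42,  0.78]), 'gap': 0.0003, 'zaxis': array([ 0.001, -1.   , -0.006]), 'xaxis': array([-1.   , -0.001,  0.019]), 'yaxis': array([-0.019,  0.006, -1.   ]), 'q': array([ 6.5, 16.5, 98.1,  0.4, 66.5, 89.9])}
(array([-0.53,  6.85,  0.08]), array([0.006, 0.001, 0.019]), array([0.62472142, 0.17282642, 0.263     ]))
```

send_rows(hand=[0, 0, 0, 0], travel=[[-0.5, 0, 0.1], [-0.5, 3, 0.1], [-0.5, 6.3, 0.1], [-0.5, 6.8, 0.1]], turn=[[0.006, 0, 0.019], [0.006, 0, 0.019], [0.006, 0, 0.019], [0.006, 0, 0.019]])

```text
t: 23.75
position: [0.6224, 0.1715, 0.2572]
ee_rot: [-90.0, -0.7, -173.6]
force: [-1.1, -0.1, -1.1]
finger_gap: -0.0001
```

```bash
cat > snapp.py <<'E'
import sys
from h import *
print(where());print(goal((.062,.147,.054),zdir=-1))
s=manip.camera("scene");x0,y0,w,h=270,150,170,120
cv2.imwrite(f"pics/{sys.argv[1]}.png",cv2.resize(s["frame"][y0:y0+h,x0:x0+w],None,fx=4.5,fy=4.5,interpolation=cv2.INTER_CUBIC))
E
python3 snapp.py f1
```

```text
{'t': 23.75, 'tip_mm': array([ 57.6, 145.8,  84.2]), 'F': array([-1.09,  0.06, -1.11]), 'gap': -0.0001, 'zaxis': array([ 0.   , -1.   ,  0.001]), 'xaxis': array([-1.   , -0.   ,  0.011]), 'yaxis': array([-0.011, -0.001, -1.   ]), 'q': array([  6.4,  21.6, 100.2,  -0. ,  58.9,  90. ])}
(array([-0.28,  3.01, -0.11]), array([-0.001,  0.   ,  0.011]), array([0.62472142, 0.17282642, 0.227     ]))
```

View pics/f1.png

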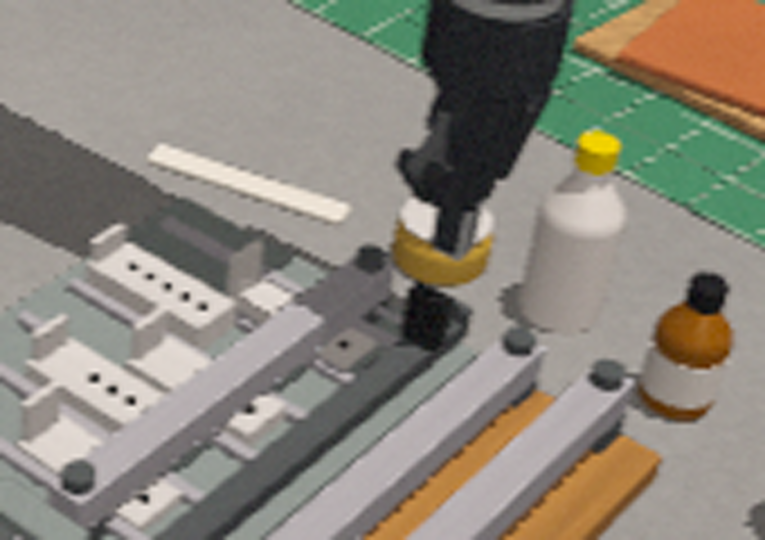

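send_rows(hand=[0, 0, 0, 0], travel=[[-0.3, 0.2, -0.1], [-0.3, 1.5, -0.1], [-0.3, 2.9, -0.1], [-0.3, 2.9, -0.1]], turn=[[0, 0, 0.011], [0, 0, 0.011], [0, 0, 0.011], [0, 0, 0.011]])

```text
t: 24.2
position: [0.6246, 0.1726, 0.2272]
ee_rot: [-90.0, -0.1, -173.6]
force: [-0.6, 1.1, -0.7]
finger_gap: -0.0
```

```bash
python3 snapp.py f2
```

```text
{'t': 24.2, 'tip_mm': array([ 61.5, 146.7,  54.2]), 'F': array([-0.51,  1.15, -0.74]), 'gap': -0.0, 'zaxis': array([ 0.   , -1.   ,  0.001]), 'xaxis': array([-1.   , -0.   ,  0.002]), 'yaxis': array([-0.002, -0.001, -1.   ]), 'q': array([  6.5,  24. , 100.5,  -0. ,  55.6,  90.1])}
(array([-0.01,  0.02, -0.02]), array([-0.001,  0.   ,  0.002]), array([0.62472142, 0.17282642, 0.227     ]))
```

View pics/f2.png

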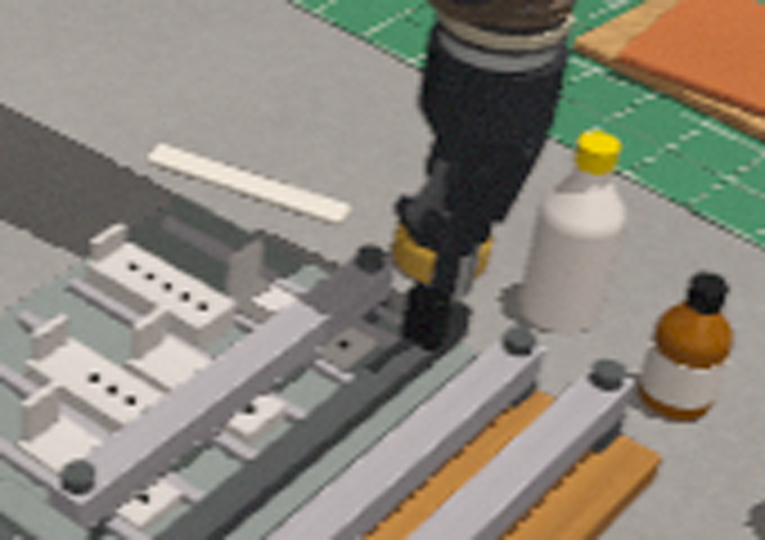

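send_rows(hand=[0, 0, 0, 0, 0], travel=[[-0.05, 0, 0.3], [-0.05, 0, 0.6], [-0.05, 0, 1.0], [-0.05, 0, 1.5], [-0.05, 0, 2.0]], turn=[[0, 0, 0], [0, 0, 0], [0, 0, 0], [0, 0, 0], [0, 0, 0]])

```text
t: 24.75
position: [0.6279, 0.1527, 0.2289]
ee_rot: [-90.0, 0.0, -173.6]
force: [0.2, 1.7, 0.4]
finger_gap: -0.0
```

```bash
python3 snapp.py f3
```

```text
{'t': 24.75, 'tip_mm': array([ 63. , 126.7,  55.9]), 'F': array([0.4 , 1.71, 0.38]), 'gap': -0.0, 'zaxis': array([-0., -1.,  0.]), 'xaxis': array([-1.,  0., -0.]), 'yaxis': array([ 0., -0., -1.]), 'q': array([  4.7,  23.7, 100.8,   0. ,  55.5,  88.3])}
(array([ 0.1 ,  0.19, -2.03]), array([-0., -0., -0.]), array([0.62472142, 0.17282642, 0.227     ]))
```

View pics/f3.png

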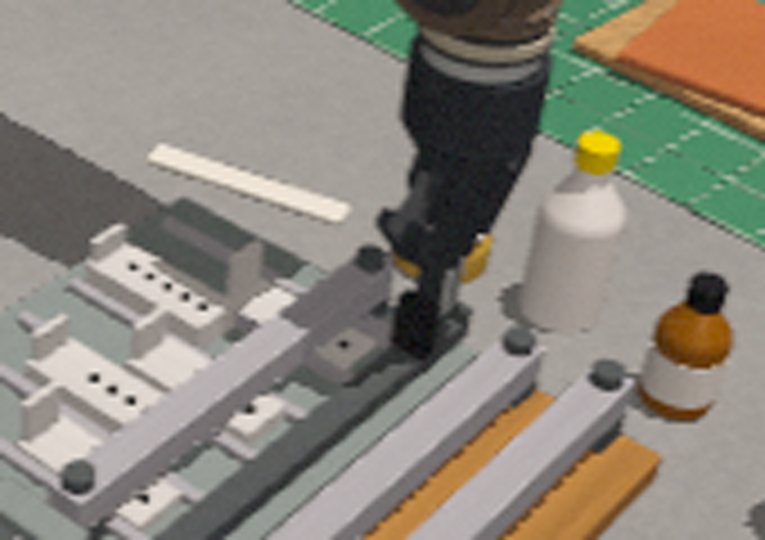

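The force is 1.7 N and the pointer slides. I push on.

send_rows(hand=[0, 0, 0, 0, 0], travel=[[0.05, 0.1, 0.6], [0.05, 0.1, 1.4], [0.05, 0.1, 2.4], [0.05, 0.1, 3.4], [0.05, 0.1, 4.2]], turn=[[0, 0, 0], [0, 0, 0], [0, 0, 0], [0, 0, 0], [0, 0, 0]])

```text
t: 25.3
position: [0.6325, 0.1091, 0.228]
ee_rot: [-90.0, 0.0, -173.6]
force: [0.9, 3.7, 1.9]
finger_gap: 0.0
```

send_rows(hand=[0, 0, 0, 0, 0], travel=[[0.05, 0, 0.7], [0.05, 0, 1.5], [0.05, 0, 2.3], [0.05, 0, 3.1], [0.05, 0, 3.6]], turn=[[0, 0, 0], [0, 0, 0], [0, 0, 0], [0, 0, 0], [0, 0, 0]])

```text
t: 25.8
position: [0.636, 0.0725, 0.2279]
ee_rot: [-89.9, 0.0, -173.7]
force: [1.2, 2.3, 1.0]
finger_gap: 0.0
```

```bash
python3 snapp.py f4
```

```text
{'t': 25.8, 'tip_mm': array([62.1, 45.8, 54.9]), 'F': array([1.49, 2.1 , 1.  ]), 'gap': 0.0, 'zaxis': array([-0.001, -1.   ,  0.001]), 'xaxis': array([-1.   ,  0.001, -0.   ]), 'yaxis': array([ 0.   , -0.001, -1.   ]), 'q': array([-2.600e+00,  2.310e+01,  1.017e+02, -1.000e-01,  5.510e+01,
        8.110e+01])}
(array([ 1.00e-02,  8.00e-02, -1.01e+01]), array([-0.001, -0.001, -0.   ]), array([0.62472142, 0.17282642, 0.227     ]))
```

View pics/f4.png

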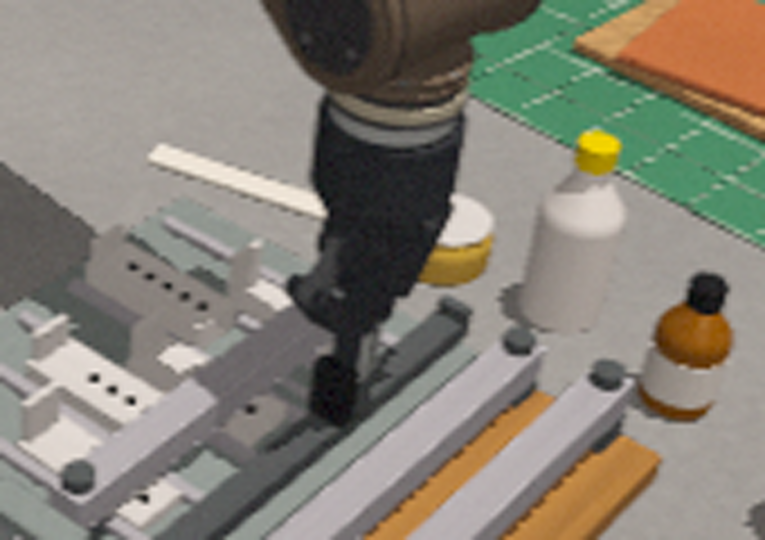

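```bash
cat > ptr.py <<'E'
from h import *
c=manip.camera("scene")
for y in (.035,.03,.025,.02,.015,.01,.005,0,-.005):
    P=[M((x,y+dy,z)) for x,dy,z in((.074,-.006,.034),(.074,.006,.034),(.074,.006,.07),(.074,-.006,.07),(.05,-.006,.034))]
    print(y,((proj(c,P)-[270,150])*4.5+1.75).round(0).astype(int).tolist())
import sys
cv2.imwrite(f"pics/{sys.argv[1]}.png",cv2.resize(c["frame"][210:270,310:390],None,fx=9,fy=9,interpolation=cv2.INTER_CUBIC))
E
python3 ptr.py z1
```

```text
0.035 [[349, 420], [361, 410], [369, 362], [356, 372], [315, 400]]
0.03 [[344, 424], [356, 414], [364, 366], [351, 376], [309, 404]]
0.025 [[338, 429], [351, 418], [358, 370], [346, 381], [304, 409]]
0.02 [[333, 433], [346, 423], [353, 375], [340, 385], [299, 413]]
0.015 [[328, 437], [341, 427], [348, 379], [335, 389], [294, 417]]
0.01 [[322, 442], [335, 431], [342, 383], [329, 394], [288, 421]]
0.005 [[317, 446], [330, 436], [337, 388], [324, 398], [283, 426]]
0 [[312, 451], [325, 440], [332, 392], [318, 403], [277, 430]]
-0.005 [[306, 455], [319, 445], [326, 397], [313, 407], [272, 435]]
```

View pics/z1.png

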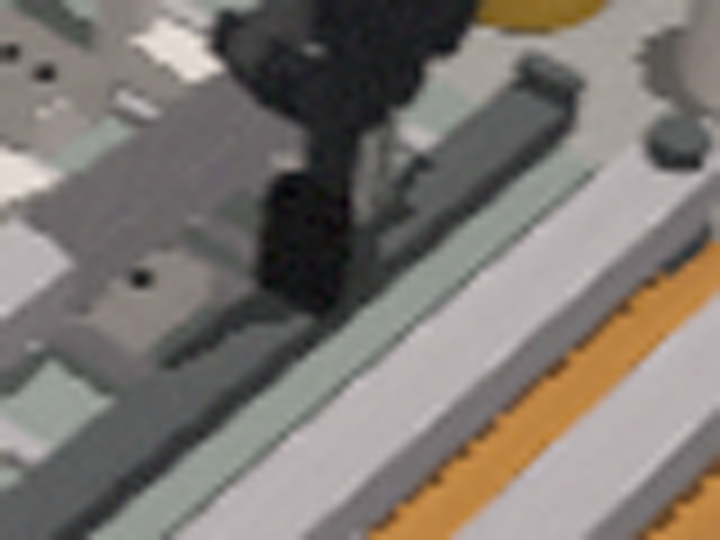

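The scene view puts the pointer at y ≈ 29 mm with the finger axis at 46, so the offset is about 17 mm. I push 24 mm and then measure.

send_rows(hand=[0, 0, 0, 0, 0], travel=[[0, 0, 0.6], [0, 0, 1.2], [0, 0, 1.8], [0, 0, 2.2], [0, 0, 2.4]], turn=[[0, 0, 0], [0, 0, 0], [0, 0, 0], [0, 0, 0], [0, 0, 0]])

```text
t: 26.4
position: [0.6383, 0.0479, 0.2275]
ee_rot: [-89.9, -0.1, -173.7]
force: [0.4, 1.8, -0.2]
finger_gap: 0.0001
```

send_rows(hand=[0, 0, 0, 0, 0], travel=[[0, 0, -0.6], [0, 0, -1.5], [0, -2, -1.5], [0, -6, -1.5], [4, -9, -1.5]], turn=[[0, 0, 0], [0, 0, 0], [0, 0, 0], [0, 0, 0], [0, 0, 0]])

```text
t: 26.9
position: [0.5993, 0.0591, 0.32]
ee_rot: [-89.8, 0.2, -173.6]
force: [1.6, -0.3, 1.1]
finger_gap: -0.0
```

```bash
python3 - <<'E'
from h import *
print(where());print(goal((-.09,.09,.2),zdir=-1))
E
```

```text
{'t': 26.9, 'tip_mm': array([ 24.6,  36.3, 147. ]), 'F': array([ 1.54, -0.51,  1.08]), 'gap': -0.0, 'zaxis': array([-0.001, -1.   ,  0.003]), 'xaxis': array([-1.   ,  0.001, -0.003]), 'yaxis': array([ 0.003, -0.003, -1.   ]), 'q': array([-4.000e+00,  1.200e+01,  1.049e+02, -1.000e-01,  6.290e+01,
        7.970e+01])}
(array([11.39, -5.35, -5.29]), array([-0.003, -0.001, -0.003]), array([0.48004283, 0.09919826, 0.373     ]))
```

Clear the view: retreat to the robot side and up.

send_rows(hand=[0, 0, 0, 0, 0], travel=[[4, -2, -3], [8, -4, -7], [12, -5, -11], [14, -5, -15], [14, -5, -18]], turn=[[0, 0, 0], [0, 0, 0], [0, 0, 0], [0, 0, 0], [0, 0, 0]])

```text
t: 27.4
position: [0.4372, 0.224, 0.3699]
ee_rot: [-89.8, 0.3, -173.6]
force: [1.0, 0.5, -0.6]
finger_gap: 0.0002
```

```bash
cat > fin.py <<'E'
import sys
from h import *
print(where());n=sys.argv[1]
c=manip.camera("top");s=manip.camera("scene")
cv2.imwrite(f"pics/{n}t.png",cv2.resize(c["frame"][130:230,200:330],None,fx=6,fy=6,interpolation=cv2.INTER_CUBIC))
cv2.imwrite(f"pics/{n}s.png",cv2.resize(s["frame"][190:290,245:375],None,fx=6,fy=6,interpolation=cv2.INTER_CUBIC))
for y in (.005,0,-.005):
  P=[M((x,y+dy,z)) for x,dy,z in((.074,-.006,.034),(.074,.006,.07),(.05,-.006,.034),(.05,-.006,.07))]
  print(y,((proj(c,P)-[200,130])*6+2.5).round(0).astype(int).tolist(),((proj(s,P)-[245,190])*6+2.5).round(0).astype(int).tolist())
E
python3 fin.py g1
```

```text
{'t': 27.4, 'tip_mm': array([-117.8,  218.3,  196.9]), 'F': array([ 1.02,  0.38, -0.55]), 'gap': 0.0002, 'zaxis': array([-0.001, -1.   ,  0.003]), 'xaxis': array([-1.   ,  0.001, -0.004]), 'yaxis': array([ 0.004, -0.003, -1.   ]), 'q': array([ 15.3,  -5.4, 117.6,  -0.2,  67.6,  99. ])}
0.005 [[369, 98], [341, 79], [373, 145], [370, 125]] [[573, 355], [599, 277], [527, 328], [535, 264]]
0 [[379, 97], [352, 78], [383, 144], [381, 124]] [[566, 361], [592, 283], [520, 334], [528, 270]]
-0.005 [[389, 96], [362, 78], [393, 143], [391, 124]] [[559, 367], [585, 289], [513, 340], [520, 276]]
```

View pics/g1t.png

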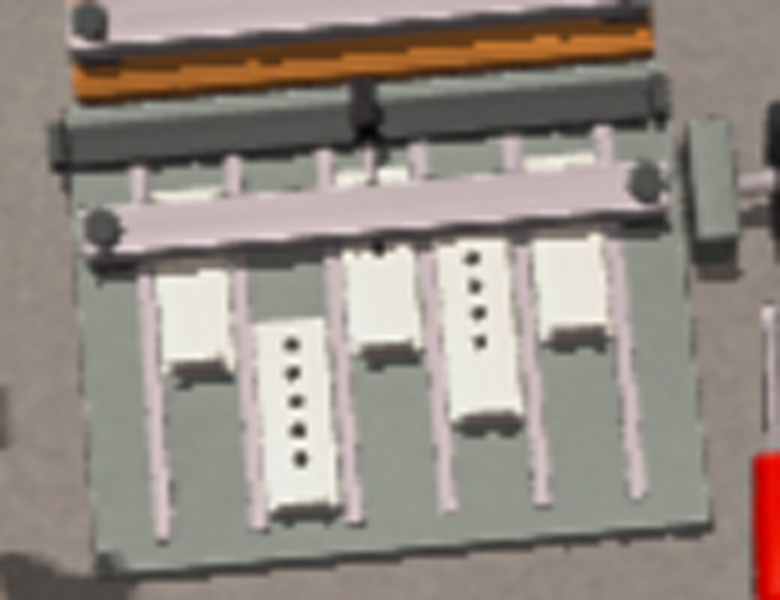

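View pics/g1s.png

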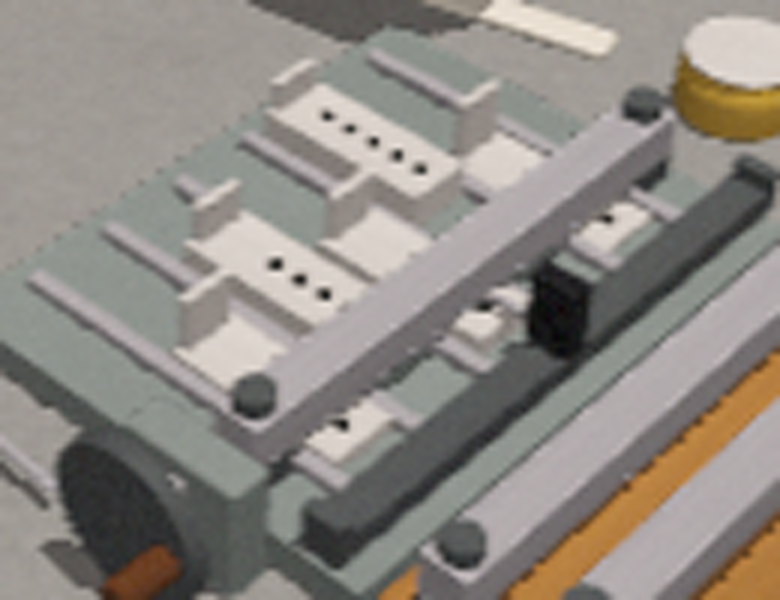

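```bash
python3 - <<'E'
from h import *
c=manip.camera("top")
for nm,a in(("l4",(488,417)),("l1",(200,366)),("l3",(390,346)),("l2",(580,332)),("l5",(304,507))):
    p=np.array([200,130])+(np.array(a)-2.5)/6
    print(nm,(Minv(onz(c,p,.054))*1000).round(1))
cv2.imwrite("pics/z4.png",cv2.resize(c["frame"][160:205,255:300],None,fx=12,fy=12,interpolation=cv2.INTER_CUBIC))
print(where()['F'])
E
```

```text
l4 [-93.7 -45.1  54. ]
l1 [-56.9  90.1  54. ]
l3 [-55.2  -1.3  54. ]
l2 [-56.3 -92.7  54. ]
l5 [-129.3   45.8   54. ]
[ 0.68 -0.97  0.12]
```

View pics/z4.png

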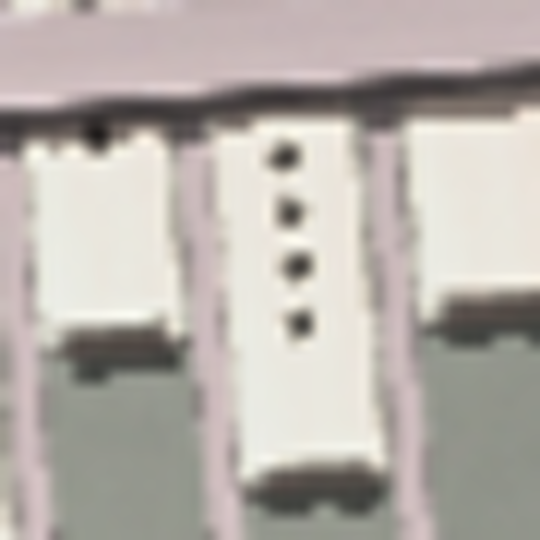

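```bash
python3 -c "
from bench import manip
print(manip.close_job())"
```

```text
the job is handed in; nothing more can be done
None
```

I gauged the gap and handed the job in at about 27.5 s: leaves 1, 2 and 3 went through and leaf 4 (16 mm) bound, so the gap is at least 12 mm and under 16 mm.

- **Leaves through:** 1, 2 and 3 were pushed in that order, needing about 3 N at most. Their noses stand about 36 mm beyond the bar's front face, where 24 mm is needed.
- **Leaf 4:** it stopped at the bar. The push rose from about 1.4 N to 6 N (about 8 N in all with the upward part), and I backed off and left it standing there. The last top view puts its nose at the bar face to within about 2 mm.
- **Leaf 5:** never touched; its measured position is unchanged.
- **Pointer:** pushed along the rail into line with leaf 3, at machine y = 0. The top view shows it within about 1 mm of the lane centre and the scene view reads 1 to 2 mm to the left. I did not correct this.
- **Bystanders and arm:** I saw nothing else moved in the last pictures, which cover only the machine and what stands close to it. The arm ended clear of everything.
- **Readings that disagreed:** the pointer started near y = 118 mm, not the 130 mm its travel would give at zero. My hand estimate of the bar height gave a gap of about 10 mm before the test, so I went by the physical test instead.

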